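Load the inclined welding vise and crank it tight

TASK

Lay the bracket in the sloping vise, its dark heavy end downhill and resting against the yellow stop, flat on the bed between the jaws; set it down rather than dropping it, and let go of it. Then wind the red crank handle clockwise (seen from the handle's side) until the jaws hold the bracket firmly, and let go of the handle. Leave everything else on the bench where it is.

Things in the scene. Friction and masses are not known exactly. Their poses are not given: they have to be found in the camera images.
- vise: the blue vise's base, 170 x 215 mm, fixed to the bench; origin on the bench under the bed's centre, x the uphill direction (level), y towards the crank side, z up. The jaws run up the slope, the screw along y.
- bed: the vise's steel bed plate, 150 mm long (x, uphill), sloping 26 degrees (0.45 rad); origin at the centre of its top face, 100 mm above the bench; y as the vise's y, z square to the slope. At its low end a yellow stop 22 mm high whose inner face is at x = -65 mm. The jaws, 100 mm long (x -50 to +50 mm) and 30 mm high, stand on it.
- fixed_jaw: the fixed jaw, dark steel, 25 mm thick; origin at the bottom middle of its inner face, at y = -35 mm of the bed
- jaw: the sliding jaw, dark steel, 25 mm thick; origin at the bottom middle of its inner face; it slides along the bed's y towards the fixed jaw, 24 mm per turn of the crank (80 mm between the faces at crank 0; starts 54 to 79 mm apart)
- crank (a joint): angle of the crank, counted over several turns (0 to 13.8 rad), growing as the jaw closes (clockwise seen from the handle's end). At 0 the handle stands straight above the axis; at angle q it is at x = -55 sin q, z = +55 cos q mm from the axis, in the vise's frame. Stiff: about 0.25 N m to turn (5 N at the handle), self-locking, it stays where it is left. Once the bracket is pinched it stalls.
- crank_axis (a point): point on the crank's axis, beside the vise at its y = +106 mm, x = -9 mm, 115 mm above the bench; the axis runs along the vise's y; the crank arm (steel, 10 mm thick) lies from 15 to 25 mm beyond this point in y
- crank_grip (a point): a point on the centre line of the red handle, 56 mm along y beyond the crank's arm; the handle is a round sleeve of 20 mm diameter and 80 mm length parallel to the axis, from 1 to 81 mm beyond the arm, turning freely on its pin, 55 mm from the axis; it clears the bench by 50 mm at its lowest
- part: the bracket, 130 mm long, 40 mm wide, 0.5 to 0.85 kg: a solid dark heavy hub with a brass bush at its -x end (35 mm long, 52 mm high), a silver square tube 40 mm high for the rest (x up to +65 mm), and on top a green upright rib to take it by: 12 mm thick (y), 60 mm long (x -30 to +30 mm), from 40 to 80 mm high. Its balance point is near x = -20 mm. Origin at the middle of its underside, x from hub to open tube end, z up.
- hub (a point): centre of the heavy hub, 47.5 mm towards -x from the bracket's middle
- offcut: short silver square tube offcut lying down, 130 x 30 x 30 mm, alongside the workpiece; origin under its middle, x along it (leave it alone)
- spray: grey and orange spray can, standing, diameter 54, 130 mm tall; origin at the centre of its base (leave it alone)
- hammer: hammer lying on the bench, 260 mm long (leave it alone)
- driver: blue-handled screwdriver lying on the bench, 200 mm long (leave it alone)
- wbrush: brush lying on the bench, 200 mm long (leave it alone)
- grinder: yellow and grey angle grinder lying on the bench, about 220 x 120 x 80 mm; origin under its middle (leave it alone)
- square: red welding square standing on edge, 90 x 22 x 90 mm; origin under its middle (leave it alone)
- jar: jar, standing, diameter 70, 100 mm tall; origin at the centre of its base (leave it alone)
There are look-alikes about, which are no part of the job. What is shaped like the part but pink is not meant.

How it is judged:
On the way, in this order (a step that is already met when the one before it is completed fails the run):
1. the bracket lies flat on the vise bed, heavy hub against the low stop, let go (x of part in the frame of bed between -0.006 and 0.01 m and x of hub in the frame of bed below -0.03 m and z of part in the frame of bed between -0.006 and 0.006 m and angle between the z axis of part and the z axis of bed, either way round below 0.1 rad and angle between the x axis of part and the x axis of bed, either way round below 0.2 rad and contact force between the fingers and part below 0.5 N), for 0.2 s.
2. the jaws pinch the bracket from both sides (x of part in the frame of bed between -0.006 and 0.01 m and x of hub in the frame of bed below -0.03 m and z of part in the frame of bed between -0.006 and 0.006 m and angle between the z axis of part and the z axis of bed, either way round below 0.1 rad and angle between the x axis of part and the x axis of bed, either way round below 0.2 rad and contact force between each of jaw, fixed_jaw and part above 10 N and angle between the x axis of part and the x axis of bed, either way round below 0.06 rad), for 0.2 s.
At the end, for the whole second after the job is handed in: The bracket lies flat on the bed (within 6 mm and 0.1 rad), hub downhill and within 10 mm of the stop, square to the jaws within 0.06 rad, both jaws press on it with more than 10 N, crank and bracket are at rest and released (all of step 2 and contact force between the fingers and part below 0.5 N and linear speed of part below 0.01 m/s and velocity of joint crank between -0.1 and 0.1 rad/s); the robot touches nothing.
It fails at once if another thing on the bench is moved more than 25 mm (distance of any of offcut, spray, hammer, driver, wbrush, grinder, square, jar from where it was at the start of the episode above 0.025 m).
It fails at once if the bracket is dropped (falls or slides faster than 0.7 m/s out of the gripper) (linear speed of part above 0.7 m/s and contact force between the fingers and part below 0.5 N).
It also fails if it takes over 64 s, if anything falls off the work surface, if the arm or the gripper's body presses on something with over 40 N, if the wrist force passes 120 N, or if a joint passes its speed limit or range.

ROBOT

A 6-joint arm with a two-finger parallel gripper is mounted at the origin on the work surface. World frame = base frame: x ahead of the robot, y to its left, z up, the work surface at z = 0. Lengths are in m, angles in rad, forces in N, time in s.
With the tool pointing down it reaches from about 0.4 to 0.925 m from the base axis. Payload 3.4 kg.
Tool frame: the origin (TCP) lies midway between the tips of the shut fingers; the grasp point (between the pads) lies 19 mm behind it; z points along the fingers, y is the direction in which the jaws open and shut (so a half turn about z gives the same grasp; the last joint's range is limited). The gripper opens to 85 mm and grips with 20 to 120 N. Pads are 22 mm wide; open, the fingers measure 114 mm over their backs; the gripper's body (76 mm by 85 mm) begins 54 mm behind the grasp point. The pads swing forward as they close: fully open they stand 13 mm farther back than shut.
Start: joints at [1.04, 0.307, 1.506, -0, 1.328, -0.073], TCP at [0.254, 0.516, 0.194] pointing down, gripper open.
Joint ranges: [-3.12, 3.12], [-1.05, 2.28], [0.14, 2.33], [-1.42, 4.57], [0.1, 2.73], [-2.68, 2.68]. Speed limits (rad/s): [2.57, 2.57, 3.14, 3.14, 3.14, 3.14].

INTERFACE

Orientations are given as a unit quaternion [w, x, y, z].
In Python, from bench import bot gives the robot as it stands.
- The arm moves only by the shell command python3 -m inch 'ROWS' [FORCE]. ROWS is text: rows parted by semicolons, each of 7 numbers parted by spaces: the closure, from -1 (fully open) to 1 (shut), then the shift along the tool's x, y, z in mm, then the turn, a rotation vector about the tool's x, y, z in degrees. A call has 1 to 10 rows; each row shifts and turns the pose as measured when the row begins, along the tool's axes as they then stand; what a row does not reach is not made up. A row lasts 1/12 s, in which the tool goes at most 41.7 mm and 7.16 degrees, less where a joint would pass 70% of its speed; a pose out of reach is approached as far as the arm can. A call with a gripper value outside its range is refused whole. The fingers move at their own pace and stop on an object; FORCE is the grip in N (left out, the last holds). Time passes only in rows, so rows that do not move let the fingers close. It gives the time, the measured TCP pose, the force and the opening at its end, in the units of the state.
- bot.state(): the state, without advancing time (a new reading comes with each control period).
- bot.grab_frame(name): name is "side" or "top" or "wrist"; returns a dict with "color" (480x640x3 uint8, red, green, blue), "camera_matrix" (3x3 intrinsics, pixels), "T" (4x4, takes a point from camera to world coordinates). Camera axes: x right, y down, z forward; pixel columns grow to the right and rows downward; lengths in m; the calibration is good to about 2 mm. The wrist camera is an equidistant fisheye: a pixel r from the principal point sees the ray r / f radians off the axis. A picture is of the moment at which its call begins. There is no depth.
- bot.close_job(): hands the job in, once; it reports no verdict.
The state is a dict: "clock": time; "joints": joint angles; "dq": joint speeds; "effort": joint torques, N m; "tool_pos": TCP position; "orientation": TCP orientation; "wrist_force": force on the tool from outside, world axes, zero at the start; "moment": the same for the moment, N m; "opening": opening from 0.0 (shut) to 1.0 (fully open).
Only numpy, scipy, OpenCV 4.12 (cv2) and the standard library are available. Lean on these libraries where they do the work, as an engineer would, in place of code of your own. Each camera call takes 0.05 s, during which the arm holds its last target.

## Working session

There is one attempt and no reset: what is moved stays moved. The work goes in short steps, Python scripts to look and compute and a shell command to move; the robot and the scene stay as the last step left them, time stands still between calls to the robot, and variables do not carry over. Pictures are saved under pics/ and viewed, and the job is handed in when it is done.

```bash
ls; mkdir -p pics
python3 - <<'E'
from bench import bot
import cv2,numpy as np
for n in("side","top","wrist"):
    f=bot.grab_frame(n);cv2.imwrite(f"pics/{n}0.png",f["color"][...,::-1]);print(n,f["camera_matrix"].round(1).tolist(),f["T"].round(3).tolist())
print(bot.state())
E
```

```text
pics
side [[491.3, 0.0, 320.8], [0.0, 491.3, 233.5], [0.0, 0.0, 1.0]] [[0.972, -0.145, 0.184, 0.242], [-0.234, -0.645, 0.727, -0.934], [0.014, -0.75, -0.661, 0.932], [0.0, 0.0, 0.0, 1.0]]
top [[609.2, 0.0, 329.8], [0.0, 609.2, 240.6], [0.0, 0.0, 1.0]] [[0.098, -0.973, 0.21, 0.203], [-0.995, -0.095, 0.024, -0.082], [-0.004, -0.211, -0.977, 1.443], [0.0, 0.0, 0.0, 1.0]]
wrist [[371.6, 0.0, 316.9], [0.0, 371.6, 241.4], [0.0, 0.0, 1.0]] [[0.441, 0.864, 0.242, 0.193], [0.897, -0.425, -0.12, 0.545], [-0.001, 0.27, -0.963, 0.373], [0.0, 0.0, 0.0, 1.0]]
{'clock': 0.15, 'joints': array([ 1.03952503e+00,  3.07448927e-01,  1.50738090e+00, -5.76660120e-06,
        1.32841483e+00, -7.34743745e-02]), 'dq': array([-0.00158902, -0.00320498, -0.00426367,  0.0008801 ,  0.00042382,
       -0.00084413]), 'effort': array([ 1.91327024e-03, -4.57975781e+01, -2.52218056e+01,  4.37548749e-05,
        8.46327574e-03,  6.42046075e-06]), 'tool_pos': array([0.25383963, 0.51526582, 0.19326249]), 'orientation': array([-2.43300182e-04,  2.26904099e-01,  9.73916756e-01, -7.89360639e-04]), 'wrist_force': array([-0.29668327, -0.10070646, -0.23110769]), 'moment': array([ 0.02052399, -0.02029357,  0.06172454]), 'opening': 0.9999112874175811}
```

View pics/side0.png

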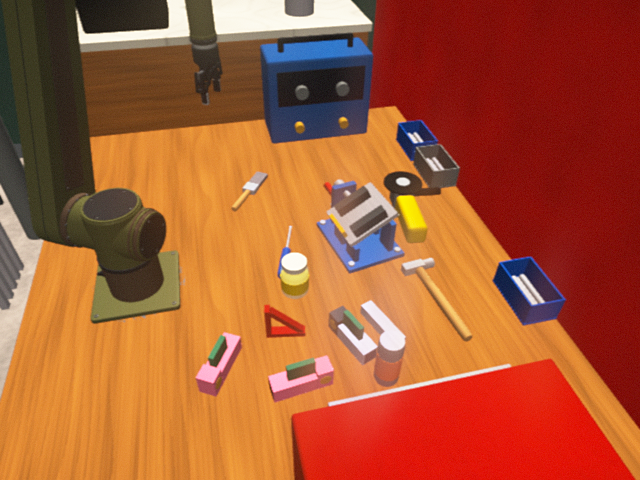

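View pics/top0.png

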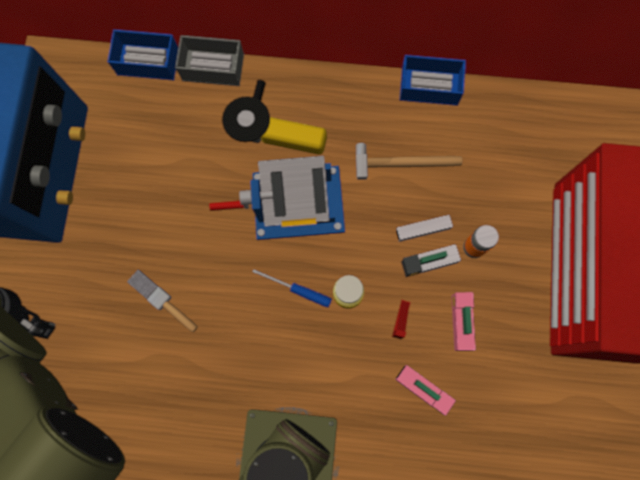

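View pics/wrist0.png

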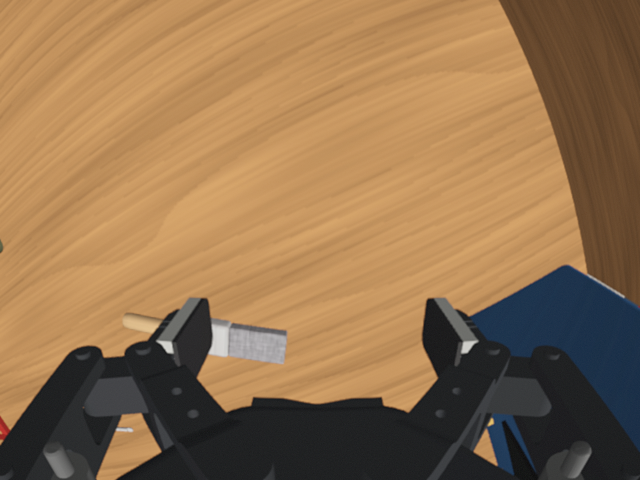

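Run:
```python
import cv2,numpy as np
t=cv2.imread("pics/top0.png");s=cv2.imread("pics/side0.png")
a=cv2.resize(t[210:310,390:510],None,fx=4,fy=4,interpolation=2)
b=cv2.resize(t[140:250,200:360],None,fx=4,fy=4,interpolation=2)
cv2.imwrite("pics/ca.png",a[:, :]);cv2.imwrite("pics/cb.png",b)
c=cv2.resize(s[170:280,300:420],None,fx=5,fy=5,interpolation=2);cv2.imwrite("pics/cc.png",c)
d=cv2.resize(s[290:390,310:430],None,fx=5,fy=5,interpolation=2);cv2.imwrite("pics/cd.png",d)
```

```text
(no output)
```

View pics/ca.png

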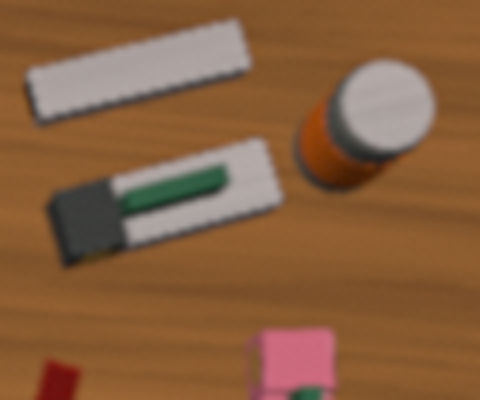

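View pics/cb.png

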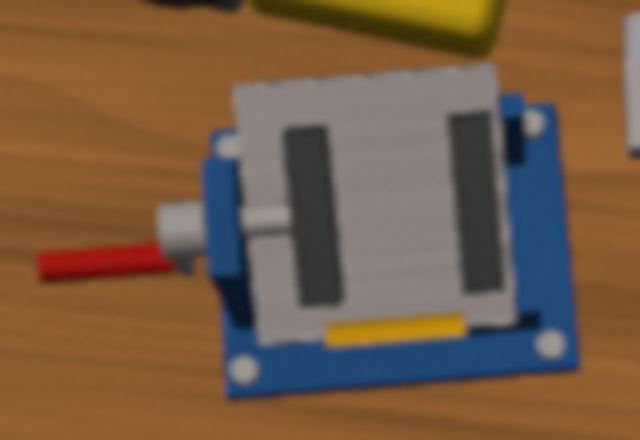

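View pics/cc.png

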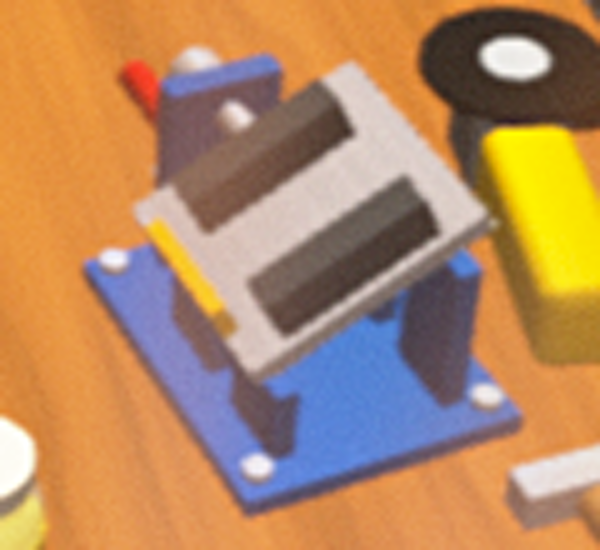

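View pics/cd.png

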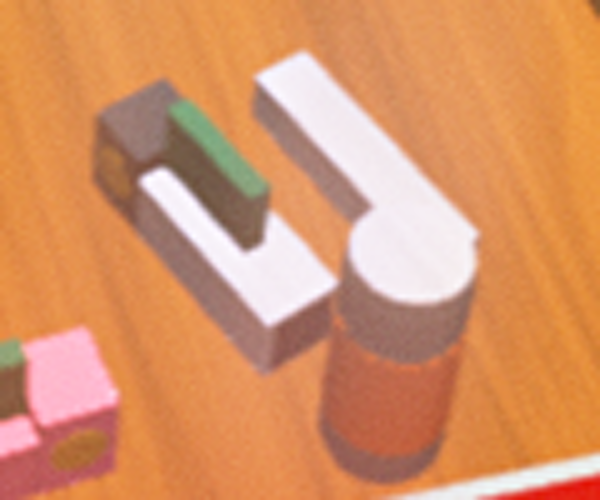

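```bash
cat > h.py <<'E'
from bench import bot
import cv2,numpy as np
from scipy.spatial.transform import Rotation as R
KT=dict(top=(np.array([[609.2,0,329.8],[0,609.2,240.6],[0,0,1]]),None))
def ray(f,uv,fish=False):
    K=f["camera_matrix"];T=f["T"];x=(uv[0]-K[0,2])/K[0,0];y=(uv[1]-K[1,2])/K[1,1]
    if fish:
        r=np.hypot(x,y);d=np.array([np.sin(r)*x/r,np.sin(r)*y/r,np.cos(r)]) if r>1e-9 else np.array([0,0,1.])
    else: d=np.array([x,y,1.])
    return T[:3,3],T[:3,:3]@d
def onz(f,uv,z,fish=False):
    o,d=ray(f,uv,fish);return o+d*(z-o[2])/d[2]
def tri(rs):
    A=0;b=0
    for o,d in rs:
        d=d/np.linalg.norm(d);P=np.eye(3)-np.outer(d,d);A=A+P;b=b+P@o
    return np.linalg.solve(A,b)
E
python3 - <<'E'
from h import *
t=bot.grab_frame("top");s=bot.grab_frame("side")
pa=lambda p:(390+p[0]/4-.375,210+p[1]/4-.375)
pb=lambda p:(200+p[0]/4-.375,140+p[1]/4-.375)
pc=lambda p:(300+p[0]/5-.4,170+p[1]/5-.4)
pd=lambda p:(310+p[0]/5-.4,290+p[1]/5-.4)
for n,p,z in[("tube end far",(263,137),.04),("tube end near",(283,205),.04),("hub far L",(50,203),.052),("hub near R",(128,240),.052),("hub near L",(62,262),.052),("rib L far",(122,193),.08),("rib R far",(222,166),.08)]:
    print(n,onz(t,pa(p),z).round(4))
for n,p,q in [("tube far end",(263,137),(337,285)),("tube near end",(283,205),(265,325)),("rib R end",(227,172),(268,188))]:
    print("tri",n,tri([ray(t,pa(p)),ray(s,pd(q))]).round(4))
print("rib L side",onz(s,pd((185,98)),.08),onz(s,pd((262,190)),.08))
for n,p,q in [("bed uphill -y",(497,65),(495,220)),("bed uphill+y",(235,87),(350,62)),("bed low -y",(515,325),(258,375)),("bed low +y",(262,343),(137,212)),("base low -y",(578,370),(248,505)),("base low +y",(230,397),(88,265)),("base up -y",(555,103),(520,412)),
 ("crank end",(38,265),(132,72)),("fixed jaw inner low top",(465,293),(250,285)),("fj up top",(450,115),(408,178)),("sj low inner",(342,303),(210,232))]:
    print("tri",n,tri([ray(t,pb(p)),ray(s,pc(q))]).round(4))
E
```

```text
tube end far [ 0.525  -0.3421  0.04  ]
tube end near [ 0.4855 -0.3559  0.04  ]
hub far L [ 0.4711 -0.2192  0.052 ]
hub near R [ 0.4538 -0.2656  0.052 ]
hub near L [ 0.4373 -0.2286  0.052 ]
rib L far [ 0.4755 -0.2567  0.08  ]
rib R far [ 0.4966 -0.3124  0.08  ]
tri tube far end [ 0.5239 -0.3419  0.0401]
tri tube near end [ 0.4854 -0.3556  0.0415]
tri rib R end [ 0.4948 -0.3153  0.0818]
rib L side [ 0.47578796 -0.25766114  0.08      ] [ 0.4942907  -0.31432981  0.08      ]
tri bed uphill -y [ 0.6813 -0.0169  0.1276]
tri bed uphill+y [0.6506 0.1295 0.1317]
tri bed low -y [ 0.5478 -0.0404  0.0654]
tri bed low +y [0.5211 0.1053 0.0649]
tri base low -y [ 0.5357 -0.0791  0.0108]
tri base low +y [0.4984 0.1277 0.0117]
tri base up -y [ 0.6991 -0.0492  0.0165]
tri crank end [0.5544 0.2429 0.0603]
tri fixed jaw inner low top [ 0.5521 -0.0112  0.1026]
tri fj up top [0.6412 0.0056 0.1456]
tri sj low inner [0.5479 0.0598 0.0812]
```

```bash
cat >> h.py <<'E'
def go(goal,Rg,n=None):
    """print tool-axis shift (mm) and rotvec (deg) to goal"""
    s=bot.state();q=s["orientation"];Rc=R.from_quat(q,scalar_first=True)
    d=Rc.inv().apply(np.array(goal)-s["tool_pos"])*1000
    print("shift",d.round(1),"rot",np.degrees((Rc.inv()*Rg).as_rotvec()).round(2),"clock",round(s["clock"],2),"F",s["wrist_force"].round(1),"op",round(s["opening"],3),"pos",s["tool_pos"].round(4),"rv j6",s["joints"].round(2))
def Rdown(yaw_y,tilt=0,tiltyaw=0):
    """tool z down, tool y at world yaw; """
    y=np.array([np.cos(yaw_y),np.sin(yaw_y),0]);z=np.array([0,0,-1.]);x=np.cross(y,z)
    M=R.from_matrix(np.c_[x,y,z]); return M
E
python3 - <<'E'
from h import *
t=bot.grab_frame("top")
print(onz(t,(390+385/4,210+107/4),.13))
go((.48,-.285,.30),Rdown(.361)); go((.48,-.285,.30),Rdown(.361+np.pi))
E
python3 -m inch '-1 -32 -8 -12 0 0 0;-1 -32 -8 -12 0 0 0;-1 -32 -8 -12 0 0 0;-1 -32 -8 -12 0 0 0;-1 -32 -8 -12 0 0 0;-1 -32 -8 -12 0 0 0;-1 -32 -8 -12 0 0 0;-1 -32 -8 -12 0 0 0;-1 -32 -8 -12 0 0 0'
python3 - <<'E'
from h import *
go((.47,-.275,.30),Rdown(.361))
E
```

```text
[ 0.52696178 -0.39225259  0.13      ]
shift [-556.5 -618.4 -105.9] rot [-4.000e-02  1.000e-02  4.309e+01] clock 0.3 F [-0.3 -0.2  0.1] op 1.004 pos [0.254  0.5156 0.1937] rv j6 [ 1.04  0.31  1.51  0.    1.33 -0.07]
shift [-556.5 -618.4 -105.9] rot [-1.0000e-02 -5.0000e-02 -1.3691e+02] clock 0.3 F [-0.3 -0.2  0.1] op 1.004 pos [0.254  0.5156 0.1937] rv j6 [ 1.04  0.31  1.51  0.    1.33 -0.07]
clock: 1.05
tool_pos: [0.4827, 0.3201, 0.301]
orientation: [-0.004, 0.22, 0.975, -0.003]
wrist_force: [0.3, 1.6, 0.1]
opening: 1.002
shift [-244.4 -542.7    3.9] rot [-0.57 -0.15 43.86] clock 1.05 F [0.3 1.6 0.1] op 1.002 pos [0.4827 0.3201 0.301 ] rv j6 [ 0.51  0.26  1.31  0.    1.58 -0.61]
```

```bash
python3 -m inch '-1 -16 -36 0 0 0 0;-1 -16 -36 0 0 0 0;-1 -16 -36 0 0 0 0;-1 -16 -36 0 0 0 0;-1 -16 -36 0 0 0 0;-1 -16 -36 0 0 0 0;-1 -16 -36 0 0 0 0;-1 -16 -36 0 0 0 0;-1 -16 -36 0 0 0 0;-1 -16 -36 0 0 0 0'
python3 - <<'E'
from h import *
go((.47,-.275,.30),Rdown(.361))
E
```

```text
clock: 1.88
tool_pos: [0.4792, -0.0876, 0.3042]
orientation: [0.002, 0.219, 0.976, 0.0]
wrist_force: [-0.1, 0.3, -0.1]
opening: 0.999
shift [ -71.7 -173.4    4.3] rot [ 0.13  0.19 44.01] clock 1.88 F [-0.1  0.3 -0.1] op 0.999 pos [ 0.4792 -0.0876  0.3042] rv j6 [-0.27  0.11  1.49  0.    1.54 -1.4 ]
```

```bash
python3 -m inch '-1 -10 -24 0 0 0 7;-1 -13 -23 0 0 0 7;-1 -16 -22 0 0 0 7;-1 -18 -20 0 0 0 7;-1 -20 -17 0 0 0 7;-1 -20 -14 0 0 0 7;-1 -20 -12 0 0 0 2'
python3 - <<'E'
from h import *
go((.47,-.275,.30),Rdown(.361))
f=bot.grab_frame("wrist");cv2.imwrite("pics/w1.png",f["color"][...,::-1])
go((.47,-.275,.30),Rdown(.361))
E
```

```text
clock: 2.47
tool_pos: [0.4607, -0.281, 0.3047]
orientation: [0.003, 0.579, 0.815, 0.0]
wrist_force: [0.4, 0.1, 0.2]
opening: 1.002
shift [ 2.6 10.7  4.7] rot [ 0.21  0.25 -1.51] clock 2.47 F [0.4 0.1 0.2] op 1.002 pos [ 0.4607 -0.281   0.3047] rv j6 [-0.63  0.19  1.4   0.    1.55 -0.96]
shift [ 7.  12.8  4.4] rot [ 0.06  0.47 -1.6 ] clock 2.52 F [ 0.5 -1.5 -0.1] op 0.998 pos [ 0.4601 -0.2857  0.3044] rv j6 [-0.63  0.19  1.39 -0.    1.55 -0.96]
```

View pics/w1.png

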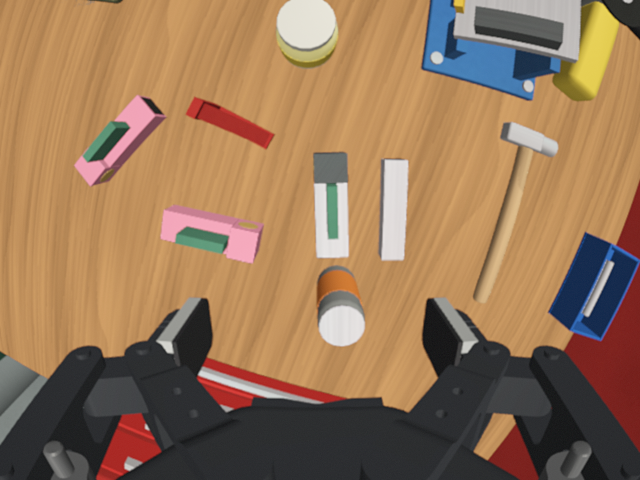

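```bash
python3 -m inch '-1 7 12 4 0 0 -1.6;-1 0 0 0 0 0 0'
python3 - <<'E'
from h import *
f=bot.grab_frame("wrist");c=f["color"];cv2.imwrite("pics/w2.png",cv2.resize(c[130:280,290:430,::-1],None,fx=5,fy=5,interpolation=2)[:,:])
cv2.imwrite("pics/w2full.png",c[...,::-1])
cv2.imwrite("pics/w2v.png",cv2.resize(c[0:120,400:640,::-1],None,fx=3.2,fy=3.2,interpolation=2))
h=cv2.cvtColor(c,cv2.COLOR_RGB2HSV)
m=cv2.inRange(h,(50,60,30),(90,255,255));n,l,st,ce=cv2.connectedComponentsWithStats(m)
for i in range(1,n):
    if st[i,4]>100:
        ct=np.argwhere(l==i)[:,::-1].astype(np.float32);r=cv2.boxPoints(cv2.minAreaRect(ct))
        print(st[i],[onz(f,p,.08,True)[:2].round(4).tolist() for p in r], onz(f,ce[i],.08,True).round(4))
print(f["T"].round(3).tolist())
go((.47,-.275,.30),Rdown(.361))
E
```

```text
clock: 2.68
tool_pos: [0.4688, -0.2777, 0.2997]
orientation: [0.003, 0.57, 0.822, -0.002]
wrist_force: [-0.1, 0.2, 0.0]
opening: 1.0
[ 77 117  46  40 832] [[0.1643, -0.3155], [0.202, -0.2559], [0.2253, -0.2647], [0.1893, -0.3239]] [ 0.197  -0.2885  0.08  ]
[321 184   9  56 497] [[0.4669, -0.2584], [0.475, -0.2554], [0.497, -0.3129], [0.4886, -0.316]] [ 0.4817 -0.2852  0.08  ]
[167 225  53  27 860] [[0.3181, -0.3804], [0.3184, -0.3577], [0.3793, -0.3514], [0.38, -0.3735]] [ 0.3504 -0.3657  0.08  ]
[[0.937, 0.336, 0.099, 0.444], [0.35, -0.9, -0.259, -0.213], [0.002, 0.277, -0.961, 0.479], [0.0, 0.0, 0.0, 1.0]]
shift [2.4 2.7 0.1] rot [-0.03  0.52 -0.22] clock 2.73 F [-0.9  0.4 -0.5] op 0.997 pos [ 0.4683 -0.2782  0.3001] rv j6 [-0.61  0.2   1.4  -0.01  1.54 -0.97]
```

View pics/w2.png

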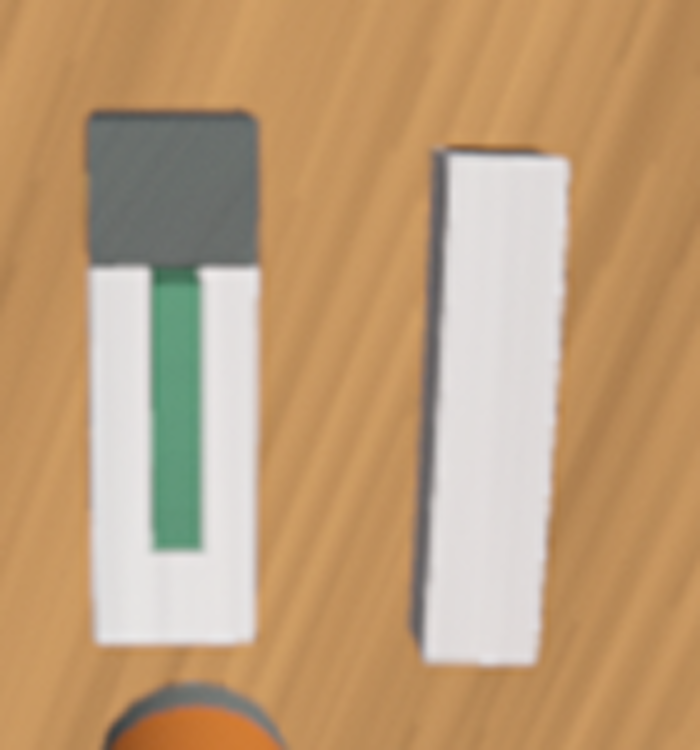

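View pics/w2v.png

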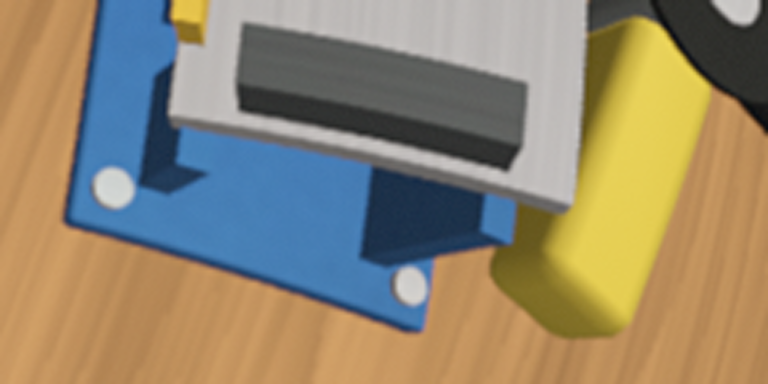

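```bash
python3 -m inch '-1 2 8 30 0 0 0;-1 0 0 36 0 0 0;-1 0 0 36 0 0 0;-1 0 0 36 0 0 0;-1 0 0 36 0 0 0;-1 0 0 20 0 0 0;-1 0 0 0 0 0 0'
python3 - <<'E'
from h import *
go((.4787,-.2768,.047),Rdown(.361))
E
```

```text
clock: 3.32
tool_pos: [0.482, -0.271, 0.1051]
orientation: [0.01, 0.565, 0.825, -0.003]
wrist_force: [-1.1, -0.2, 0.4]
opening: 1.0
shift [-3.  -5.6 58.1] rot [0.43 1.14 0.5 ] clock 3.32 F [-1.1 -0.2  0.4] op 1.0 pos [ 0.482  -0.271   0.1051] rv j6 [-0.58  0.35  1.69 -0.01  1.08 -0.95]
```

```bash
python3 -m inch '-1 -3 -5 8 0.4 1.1 0.5;-1 0 0 20 0 0 0;-1 0 0 15 0 0 0;-1 0 0 0 0 0 0'
python3 - <<'E'
from h import *
go((.4787,-.2768,.047),Rdown(.361))
E
```

```text
clock: 3.65
tool_pos: [0.4815, -0.2758, 0.0644]
orientation: [0.002, 0.567, 0.824, 0.0]
wrist_force: [-1.3, 0.3, -0.3]
opening: 0.998
shift [ 0.1 -3.  17.4] rot [0.14 0.14 0.24] clock 3.65 F [-1.3  0.3 -0.3] op 0.998 pos [ 0.4815 -0.2758  0.0644] rv j6 [-0.6   0.41  1.72  0.    1.01 -0.96]
```

```bash
python3 -m inch '-1 0 -3 9 0 0 0;-1 0 -1 8 0 0 0;-1 0 0 0 0 0 0' 60
python3 - <<'E'
from h import *
go((.4787,-.2768,.047),Rdown(.361))
f=bot.grab_frame("wrist");cv2.imwrite("pics/w3.png",f["color"][...,::-1])
E
```

```text
clock: 3.9
tool_pos: [0.4807, -0.2797, 0.05]
orientation: [0.005, 0.567, 0.824, 0.0]
wrist_force: [-0.5, 0.4, 0.0]
opening: 0.999
shift [ 3.5 -0.9  3. ] rot [0.35 0.45 0.28] clock 3.9 F [-0.5  0.4  0. ] op 0.999 pos [ 0.4807 -0.2797  0.05  ] rv j6 [-0.6   0.42  1.74  0.    0.97 -0.97]
```

View pics/w3.png

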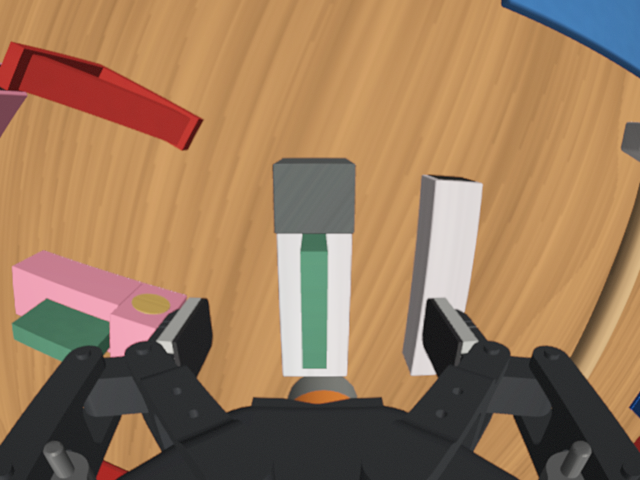

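```bash
python3 -m inch '-1 2 -1 2 0.3 0.4 0;0.5 0 0 0 0 0 0;1 0 0 0 0 0 0;1 0 0 0 0 0 0;1 0 0 0 0 0 0;1 0 0 0 0 0 0;1 0 0 0 0 0 0;1 0 0 0 0 0 0' 80
python3 - <<'E'
from h import *
go((.4787,-.2768,.047),Rdown(.361))
E
```

```text
clock: 4.62
tool_pos: [0.4812, -0.2796, 0.0516]
orientation: [0.003, 0.567, 0.824, 0.0]
wrist_force: [0.4, -0.1, 0.7]
opening: 0.008
shift [ 3.6 -1.4  4.6] rot [0.24 0.32 0.28] clock 4.62 F [ 0.4 -0.1  0.7] op 0.008 pos [ 0.4812 -0.2796  0.0516] rv j6 [-0.6   0.42  1.73  0.    0.98 -0.97]
```

Run:
```python
from h import *
f=bot.grab_frame("wrist");cv2.imwrite("pics/w4.png",f["color"][...,::-1])
f=bot.grab_frame("side");cv2.imwrite("pics/s4.png",cv2.resize(f["color"][200:400,240:460,::-1],None,fx=3,fy=3))
```

```text
(no output)
```

View pics/w4.png

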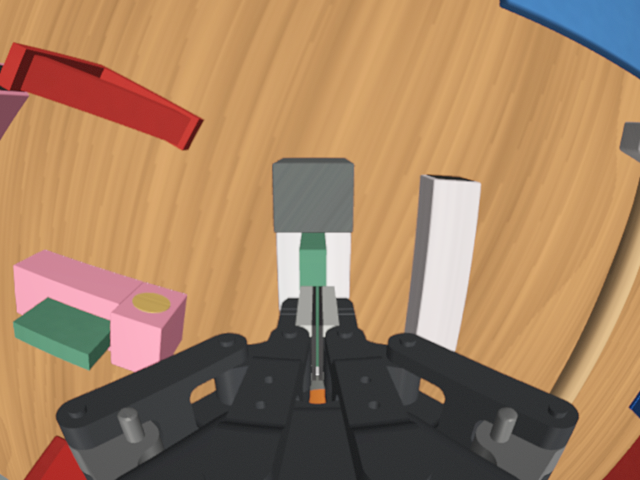

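View pics/s4.png

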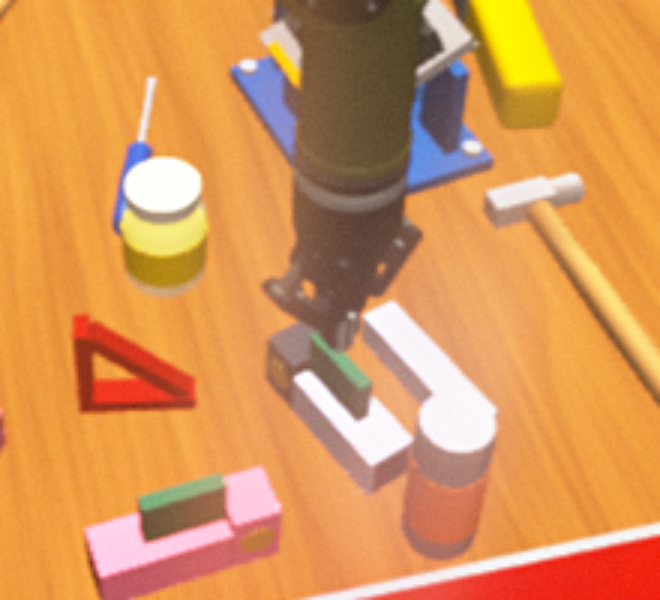

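Run:
```python
from h import *
f=bot.grab_frame("side");g=bot.grab_frame("top")
s=bot.state();p=s["tool_pos"]
for f in(f,g):
  T=np.linalg.inv(f["T"])
  for q in (p,p+[0,0,.03],[.4822,-.2864,.08],[.4822-.0106,-.2864+.028,.08]):
    c=T[:3,:3]@q+T[:3,3];u=f["camera_matrix"]@c;print((u[:2]/u[2]).round(1))
cv2.imwrite("pics/t5.png",cv2.resize(g["color"][180:330,340:520,::-1],None,fx=4,fy=4))
print(bot.state()["joints"])
```

```text
[350.9 324.4]
[351.7 315.9]
[353.  318.6]
[344.9 309.8]
[428.4 258.7]
[430.4 256.3]
[433.3 256.2]
[420.7 259.6]
[-6.02495178e-01  4.23560407e-01  1.73399807e+00  2.73380656e-04
  9.77503161e-01 -9.68488495e-01]
```

View pics/t5.png

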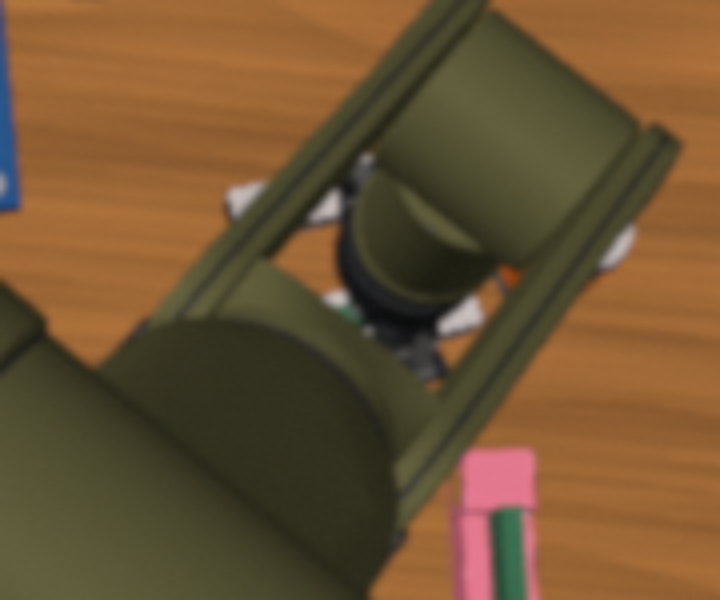

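Run:
```python
from h import *
f=bot.grab_frame("wrist")
s=bot.state();p=s["tool_pos"];T=np.linalg.inv(f["T"]);K=f["camera_matrix"]
for q in (p,p+[0,0,.019],p+[0,0,.04],p+[0,0,.06],[.4822,-.2864,.08],[.4822-.0106,-.2864+.028,.08]):
    c=T[:3,:3]@q+T[:3,3];th=np.arctan2(np.hypot(c[0],c[1]),c[2]);r=K[0,0]*th;u=c[:2]/np.hypot(*c[:2])*r+K[:2,2];print(u.round(1),c.round(3))
cv2.imwrite("pics/w6.png",cv2.resize(f["color"][220:420,220:420,::-1],None,fx=3,fy=3,interpolation=2))
```

```text
[316.6 274.2] [-0.     0.017  0.191]
[316.7 288.7] [-0.     0.022  0.173]
[317.  308.5] [0.    0.028 0.153]
[317.2 332.3] [0.    0.033 0.134]
[313.7 310.6] [-0.001  0.031  0.166]
[313.8 247.1] [-0.001  0.002  0.158]
```

View pics/w6.png

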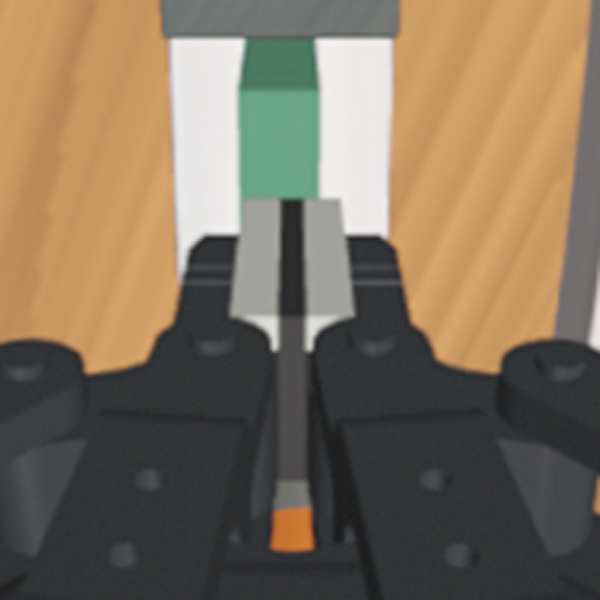

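Run:
```python
from h import *
f=bot.grab_frame("side")
cv2.imwrite("pics/s7.png",cv2.resize(f["color"][260:360,300:420,::-1],None,fx=6,fy=6,interpolation=2))
```

```text
(no output)
```

View pics/s7.png

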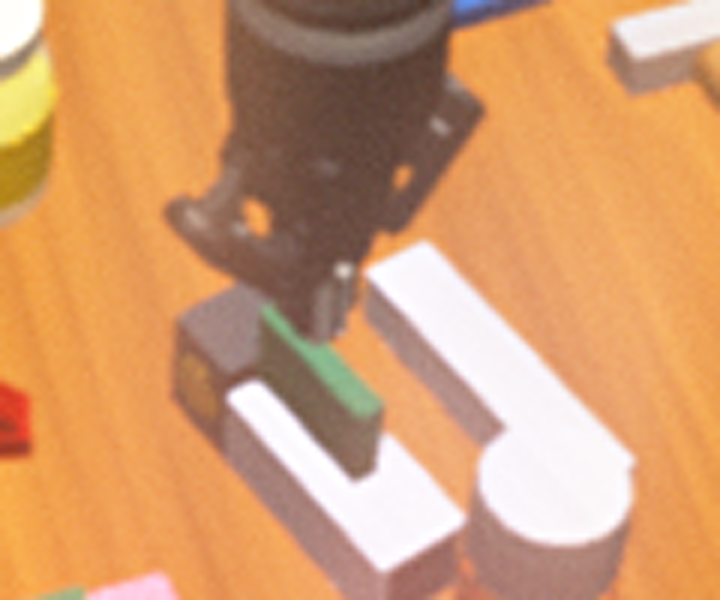

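Run:
```python
from h import *
f=bot.grab_frame("wrist");sd=bot.grab_frame("side")
s=bot.state();p=s["tool_pos"];Rc=R.from_quat(s["orientation"],scalar_first=True)
T=np.linalg.inv(f["T"]);K=f["camera_matrix"];Ts=np.linalg.inv(sd["T"]);Ks=sd["camera_matrix"]
for h in (0,-.01,-.02,-.03,-.035,-.04,-.05):
    q=p+Rc.apply([.011,0,h])
    c=T[:3,:3]@q+T[:3,3];th=np.arctan2(np.hypot(c[0],c[1]),c[2]);r=K[0,0]*th;u=c[:2]/np.hypot(*c[:2])*r+K[:2,2]
    q=p+Rc.apply([0,0,h]);c=Ts[:3,:3]@q+Ts[:3,3];v=Ks@c;print(h,u.round(1),(v[:2]/v[2]).round(1))
```

```text
0 [316.6 253.9] [350.9 324.4]
-0.01 [316.6 260.1] [351.2 321.6]
-0.02 [316.6 267.1] [351.4 318.8]
-0.03 [316.6 274.9] [351.6 315.9]
-0.035 [316.6 279.1] [351.7 314.4]
-0.04 [316.7 283.6] [351.8 312.9]
-0.05 [316.7 293.5] [352. 310.]
```

```bash
python3 -m inch '-1 0 0 0 0 0 0;-1 0 0 0 0 0 0;-1 0 0 0 0 0 0;-1 0 0 0 0 0 0;-1 0 0 0 0 0 0;-1 7 -1 8 0 0 0;-1 0 0 11 0 0 0;-1 0 0 11 0 0 0;-1 0 0 8 0 0 0;-1 0 0 0 0 0 0'
python3 - <<'E'
from h import *
go((.4787,-.2768,.047),Rdown(.361))
f=bot.grab_frame("side")
cv2.imwrite("pics/s8.png",cv2.resize(f["color"][260:360,300:420,::-1],None,fx=6,fy=6,interpolation=2))
E
```

```text
clock: 5.85
tool_pos: [0.4792, -0.2743, 0.0132]
orientation: [0.005, 0.567, 0.824, 0.0]
wrist_force: [-0.2, 0.5, -0.5]
opening: 0.999
shift [ -2.4  -1.2 -33.8] rot [0.35 0.48 0.27] clock 5.85 F [-0.2  0.5 -0.5] op 0.999 pos [ 0.4792 -0.2743  0.0132] rv j6 [-0.6   0.47  1.78  0.    0.88 -0.96]
```

View pics/s8.png

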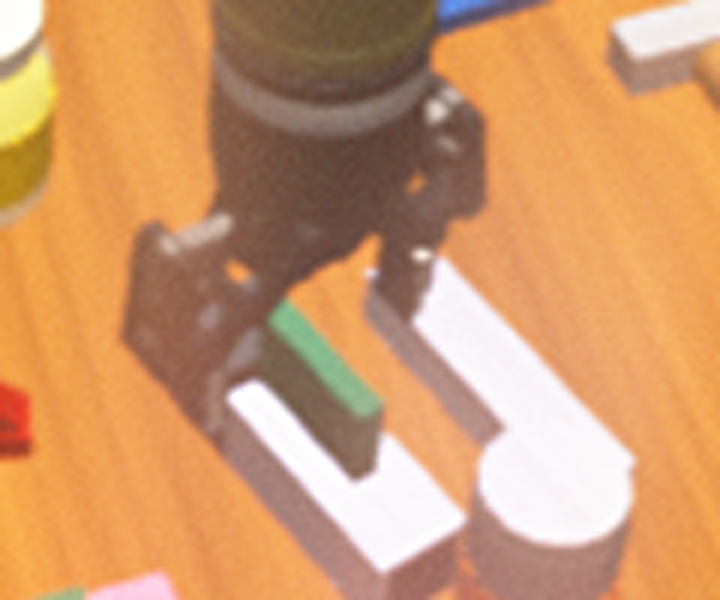

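Run:
```python
from h import *
sd=bot.grab_frame("side")
s=bot.state();p=s["tool_pos"];Rc=R.from_quat(s["orientation"],scalar_first=True)
Ts=np.linalg.inv(sd["T"]);Ks=sd["camera_matrix"]
for z in (.026,.04,.05,.06,.07):
  o=[z]
  for d in(-.045,.045):
    q=p+Rc.apply([0,d,0]);q[2]=z;c=Ts[:3,:3]@q+Ts[:3,3];v=Ks@c;u=v[:2]/v[2];o.append(((u-[300,260])*6+3).round(0).tolist())
  print(o)
```

```text
[0.026, [202.0, 477.0], [391.0, 370.0]]
[0.04, [203.0, 454.0], [394.0, 347.0]]
[0.05, [204.0, 437.0], [396.0, 330.0]]
[0.06, [205.0, 420.0], [398.0, 313.0]]
[0.07, [206.0, 403.0], [400.0, 296.0]]
```

```bash
python3 -m inch '-1 0 0 -6 0.3 0.4 0;0 0 0 0 0 0 0;1 0 0 0 0 0 0;1 0 0 0 0 0 0;1 0 0 0 0 0 0;1 0 0 0 0 0 0;1 0 0 0 0 0 0' 80
python3 - <<'E'
from h import *
go((.4787,-.2768,.047),Rdown(.361))
f=bot.grab_frame("side")
cv2.imwrite("pics/s9.png",cv2.resize(f["color"][260:360,300:420,::-1],None,fx=6,fy=6,interpolation=2))
E
```

```text
clock: 6.53
tool_pos: [0.481, -0.276, 0.0224]
orientation: [0.003, 0.567, 0.824, -0.0]
wrist_force: [-0.6, -0.3, 3.1]
opening: 0.145
shift [ -0.1  -2.3 -24.6] rot [0.2  0.34 0.27] clock 6.53 F [-0.6 -0.3  3.1] op 0.145 pos [ 0.481  -0.276   0.0224] rv j6 [-0.6   0.46  1.77 -0.    0.91 -0.96]
```

View pics/s9.png

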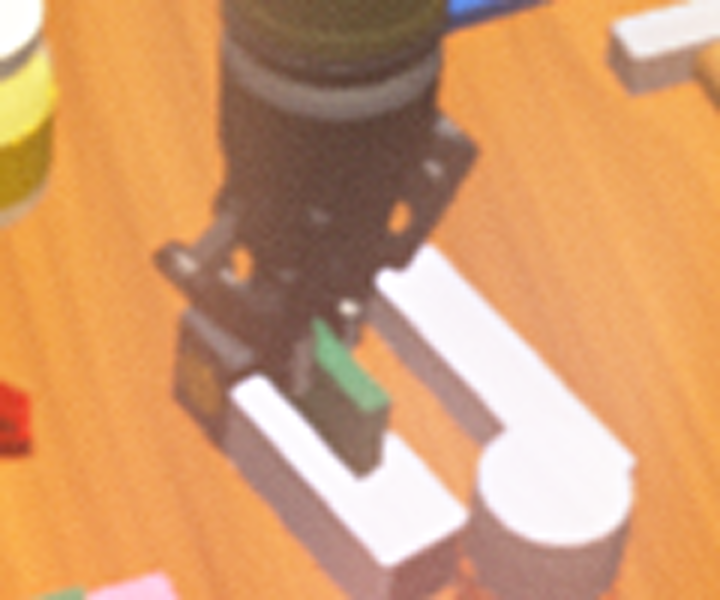

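```bash
python3 -m inch '1 0 0 -8 0 0 0;1 0 0 -14 0 0 0;1 0 0 -20 0 0 0;1 0 0 -28 0 0 0;1 0 0 -32 0 0 0;1 0 0 -32 0 0 0;1 0 0 -32 0 0 0;1 0 0 -32 0 0 0;1 0 0 -24 0 0 0;1 0 0 0 0 0 0'
python3 - <<'E'
from h import *
go((.4787,-.2768,.047),Rdown(.361))
f=bot.grab_frame("side")
cv2.imwrite("pics/s10.png",f["color"][:,:,::-1])
E
```

```text
clock: 7.42
tool_pos: [0.4714, -0.2686, 0.2457]
orientation: [-0.012, 0.567, 0.824, 0.0]
wrist_force: [1.5, -1.4, -3.9]
opening: 0.116
shift [-14.1   6.4 198.4] rot [-0.72 -1.11  0.26] clock 7.42 F [ 1.5 -1.4 -3.9] op 0.116 pos [ 0.4714 -0.2686  0.2457] rv j6 [-0.6   0.24  1.47  0.    1.45 -0.96]
```

View pics/s10.png

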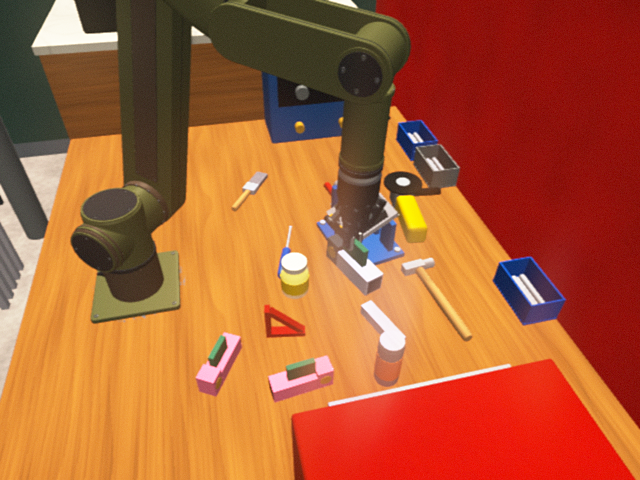

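```bash
cat >> h.py <<'E'
C=np.array([.600,.040,.1]);YAW=.179
P0=np.array([.4822,-.2862,0]);Rp0=R.from_euler("z",-1.21)
pt0=np.array([.481,-.276,.0224]);Rt0=R.from_quat([.003,.567,.824,0],scalar_first=True)
def place(b,a=.45):
    Rb=R.from_euler("z",YAW)*R.from_euler("y",-.45);Rg=R.from_euler("z",YAW)*R.from_euler("y",-a)
    P=C+Rb.apply(np.array(b)/1000)
    go(P+Rg.apply(Rp0.inv().apply(pt0-P0)),Rg*Rp0.inv()*Rt0)
E
python3 - <<'E'
from h import *
place((0,0,100),0);place((0,0,100))
E
```

```text
shift [253.  179.5  33.9] rot [ -0.17  -1.71 -79.58] clock 7.47 F [-0.8  0.5 -4.9] op 0.122 pos [ 0.4704 -0.268   0.2434] rv j6 [-0.6   0.24  1.48  0.    1.45 -0.96]
shift [254.4 171.   40.6] rot [-17.98 -23.27 -78.28] clock 7.47 F [-0.8  0.5 -4.9] op 0.122 pos [ 0.4704 -0.268   0.2434] rv j6 [-0.6   0.24  1.48  0.    1.45 -0.96]
```

```bash
python3 -m inch '1 20 14 -5 0 0 -7;1 22 20 -5 0 0 -7;1 18 22 -3 0 0 -7;1 16 25 0 0 0 -7;1 13 26 0 0 0 -7;1 9 28 0 0 0 -7;1 5 29 0 0 0 -7;1 2 30 0 0 0 -7;1 -1 30 0 0 0 -7;1 -4 30 0 0 0 -7' 110
python3 - <<'E'
from h import *
place((0,0,100),0);place((0,0,100))
E
```

```text
clock: 8.3
tool_pos: [0.527, 0.0224, 0.2305]
orientation: [-0.033, -0.021, 0.999, 0.013]
wrist_force: [0.5, 0.7, -4.8]
opening: 0.111
shift [-21.5   9.2  17. ] rot [ 1.58 -3.9  -8.13] clock 8.3 F [ 0.5  0.7 -4.8] op 0.111 pos [0.527  0.0224 0.2305] rv j6 [-0.05  0.25  1.49  0.02  1.46 -1.67]
shift [-13.3   7.8  24. ] rot [ -0.16 -29.65  -8.46] clock 8.3 F [ 0.5  0.7 -4.8] op 0.111 pos [0.527  0.0224 0.2305] rv j6 [-0.05  0.25  1.49  0.02  1.46 -1.67]
```

```bash
python3 -m inch '1 -3 2 -12 0 -4 -2;1 -3 2 -4 0 -6 -2;1 -3 2 4 0 -6 -2;1 -3 2 4 0 -6 -2;1 -3 0 4 0 -6 -0.4;1 0 0 0 0 0 0' 110
python3 - <<'E'
from h import *
place((0,0,100))
f=bot.grab_frame("wrist");cv2.imwrite("pics/w11.png",f["color"][...,::-1])
f=bot.grab_frame("side");cv2.imwrite("pics/s11.png",cv2.resize(f["color"][120:290,270:450,::-1],None,fx=4,fy=4,interpolation=2)[:600])
E
```

```text
clock: 8.8
tool_pos: [0.5281, 0.0451, 0.2094]
orientation: [0.197, -0.1, 0.975, 0.032]
wrist_force: [-6.6, 0.1, -8.6]
opening: 0.115
shift [ -5.3 -15.6   5.8] rot [ 1.68 -3.1   0.8 ] clock 8.8 F [-6.6  0.1 -8.6] op 0.115 pos [0.5281 0.0451 0.2094] rv j6 [-0.1   0.04  1.91  0.19  0.83 -1.98]
```

View pics/w11.png

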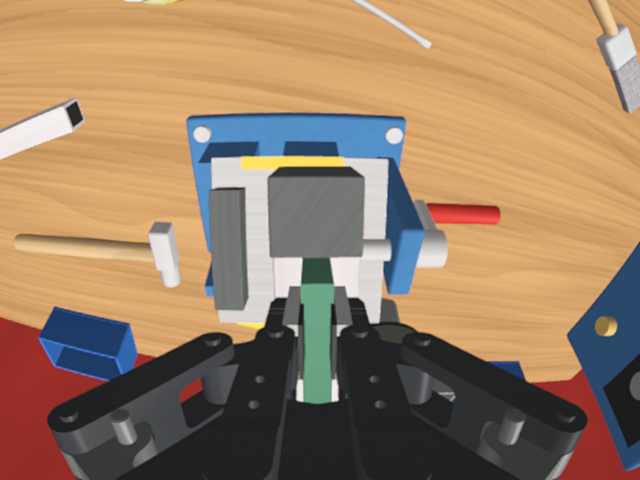

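View pics/s11.png

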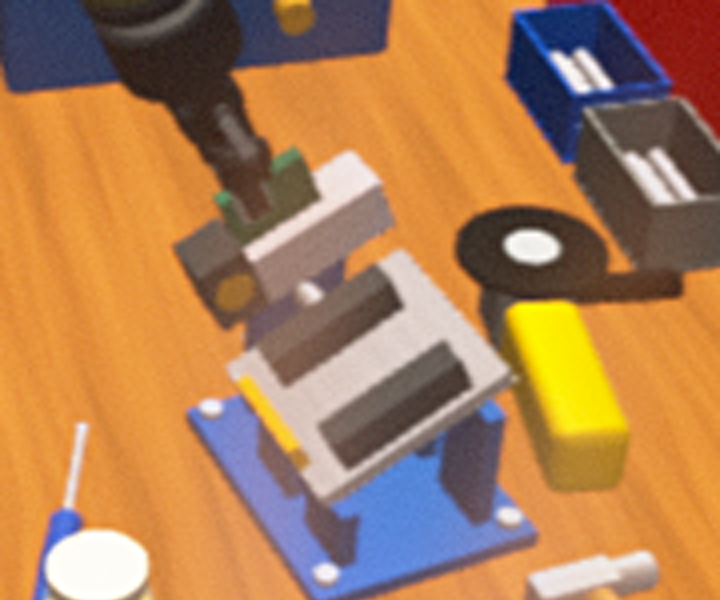

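```bash
cat >> h.py <<'E'
def proj(f,q,fish=False):
    T=np.linalg.inv(f["T"]);K=f["camera_matrix"];c=T[:3,:3]@q+T[:3,3]
    if not fish: v=K@c;return (v[:2]/v[2]).round(1)
    th=np.arctan2(np.hypot(c[0],c[1]),c[2]);return (c[:2]/np.hypot(*c[:2])*th*K[0,0]+K[:2,2]).round(1)
def part(b,s=None):
    s=s or bot.state();Rc=R.from_quat(s["orientation"],scalar_first=True)
    Rp=Rc*Rt0.inv()*Rp0
    return s["tool_pos"]+Rc.apply(Rt0.inv().apply(P0-pt0))+Rp.apply(np.array(b)/1000)
def bed(b):
    return C+(R.from_euler("z",YAW)*R.from_euler("y",-.45)).apply(np.array(b)/1000)
def tobed(p):
    return ((R.from_euler("z",YAW)*R.from_euler("y",-.45)).inv().apply(np.array(p)-C)*1000).round(1)
E
python3 - <<'E'
from h import *
w=bot.grab_frame("wrist");sd=bot.grab_frame("side");t=bot.grab_frame("top")
cv2.imwrite("pics/w12.png",w["color"][...,::-1])
cv2.imwrite("pics/w12.png",cv2.resize(w["color"][100:340,170:470,::-1],None,fx=2.5,fy=2.5,interpolation=2))
cv2.imwrite("pics/s12.png",cv2.resize(sd["color"][140:260,300:420,::-1],None,fx=5,fy=5,interpolation=2))
cv2.imwrite("pics/t12.png",cv2.resize(t["color"][140:260,220:360,::-1],None,fx=5,fy=5,interpolation=2))
for b in [(-65,-20,52),(-65,20,52),(-30,-20,52),(-30,20,52),(65,-20,40),(65,20,40),(65,-20,0)]:
    q=part(b);print("part",b,q.round(3),((proj(w,q,1)-[170,100])*2.5).round(),((proj(sd,q)-[300,140])*5).round())
for b in [(75,-75,0),(-75,-75,0),(-75,75,0),(-50,-35,30),(50,-35,30),(-50,-60,30),(-65,-25,22),(-65,25,22)]:
    q=bed(b);print("bed",b,((proj(w,q,1)-[170,100])*2.5).round(),((proj(sd,q)-[300,140])*5).round(),((proj(t,q)-[220,140])*5).round())
place((0,0,100))
E
```

```text
part (-65, -20, 52) [0.488 0.009 0.225] [218. 247.] [123. 235.]
part (-65, 20, 52) [0.48  0.048 0.226] [464. 247.] [ 88. 190.]
part (-30, -20, 52) [0.52  0.015 0.24 ] [225. 450.] [183. 195.]
part (-30, 20, 52) [0.512 0.054 0.24 ] [458. 450.] [148. 152.]
part (65, -20, 40) [0.61  0.033 0.267] [259. 812.] [352. 106.]
part (65, 20, 40) [0.601 0.072 0.268] [434. 812.] [313.  65.]
part (65, -20, 0) [0.625 0.037 0.23 ] [272. 711.] [373. 160.]
bed (75, -75, 0) [110. 530.] [493. 367.] [530.  78.]
bed (-75, -75, 0) [ 93. 118.] [252. 528.] [554. 401.]
bed (-75, 75, 0) [534. 122.] [133. 361.] [232. 427.]
bed (-50, -35, 30) [195. 195.] [238. 422.] [464. 367.]
bed (50, -35, 30) [202. 502.] [398. 315.] [447. 148.]
bed (-50, -60, 30) [115. 196.] [260. 452.] [519. 363.]
bed (-65, -25, 22) [230. 145.] [212. 436.] [446. 398.]
bed (-65, 25, 22) [390. 147.] [172. 380.] [337. 407.]
shift [ 14.  -10.8  10. ] rot [ 1.33 -1.96  0.91] clock 9.05 F [ 0.9 -0.6 -5.2] op 0.113 pos [0.5447 0.0435 0.2209] rv j6 [-0.1   0.04  1.88  0.19  0.83 -1.98]
```

View pics/w12.png

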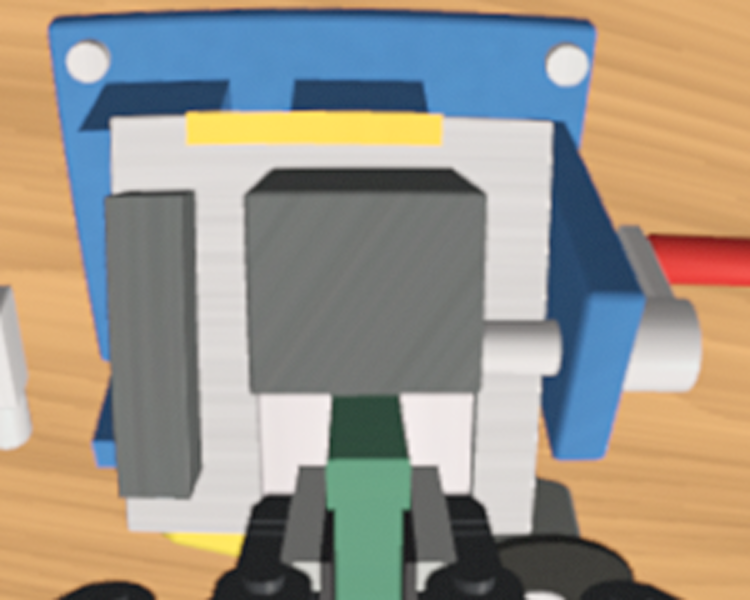

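View pics/s12.png

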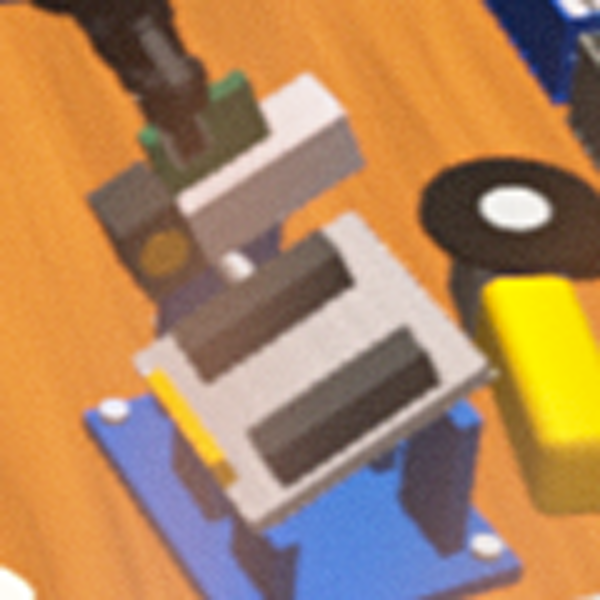

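View pics/t12.png

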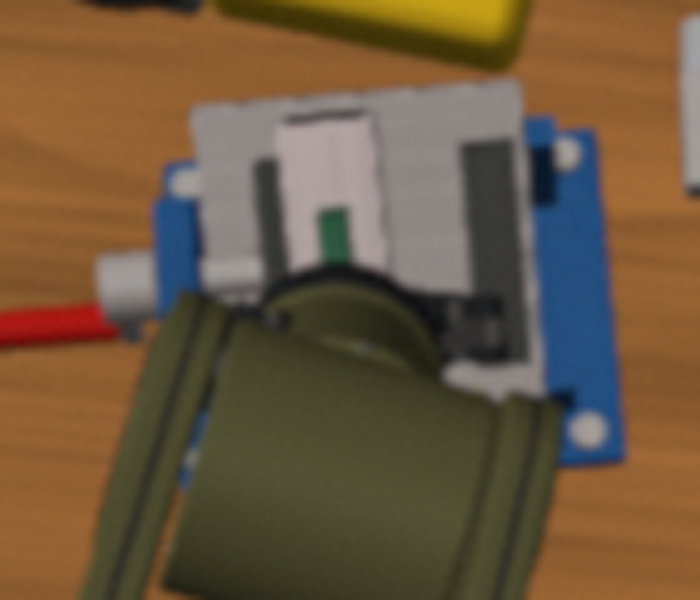

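```bash
sed -i 's/^C=.*;YAW/C=np.array([.6008,.036,.1]);YAW/' h.py; python3 -m inch '1 0 0 0 1 0 1;1 0 0 0 0 0 0;1 0 0 0 0 0 0' 110
cat > chk.py <<'E'
from h import *
import sys
k=sys.argv[1]
w=bot.grab_frame("wrist");s=bot.state();sd=bot.grab_frame("side")
cv2.imwrite(f"pics/w{k}.png",cv2.resize(w["color"][100:340,170:470,::-1],None,fx=2.5,fy=2.5,interpolation=2))
cv2.imwrite(f"pics/s{k}.png",cv2.resize(sd["color"][140:260,300:420,::-1],None,fx=5,fy=5,interpolation=2))
for b in [(-65,-20,52),(-65,20,52),(-30,-20,52),(-30,20,52),(65,-20,40),(65,20,40),(65,-20,0)]:
    q=part(b,s);print("part",b,q.round(3),((proj(w,q,1)-[170,100])*2.5).round(),((proj(sd,q)-[300,140])*5).round())
print("part in bed",tobed(part((0,0,0),s)))
place((0,0,100))
E
python3 chk.py 13
```

```text
clock: 9.3
tool_pos: [0.5528, 0.0429, 0.2249]
orientation: [0.21, -0.09, 0.973, 0.022]
wrist_force: [0.7, -0.0, -5.9]
opening: 0.11
part (-65, -20, 52) [0.496 0.01  0.23 ] [232. 186.] [139. 225.]
part (-65, 20, 52) [0.489 0.049 0.23 ] [479. 187.] [106. 181.]
part (-30, -20, 52) [0.528 0.015 0.244] [238. 392.] [199. 185.]
part (-30, 20, 52) [0.52  0.055 0.244] [472. 392.] [164. 143.]
part (65, -20, 40) [0.618 0.031 0.272] [267. 771.] [369.  98.]
part (65, 20, 40) [0.611 0.071 0.272] [444. 772.] [332.  57.]
part (65, -20, 0) [0.634 0.034 0.235] [280. 672.] [392. 152.]
part in bed [ 22.9  12.7 109.9]
shift [ 22.6 -12.7  10.6] rot [ 0.19 -1.69 -0.06] clock 9.4 F [ 0.1  0.1 -5.8] op 0.113 pos [0.5527 0.0428 0.2249] rv j6 [-0.08  0.04  1.86  0.15  0.83 -1.92]
```

View pics/w13.png

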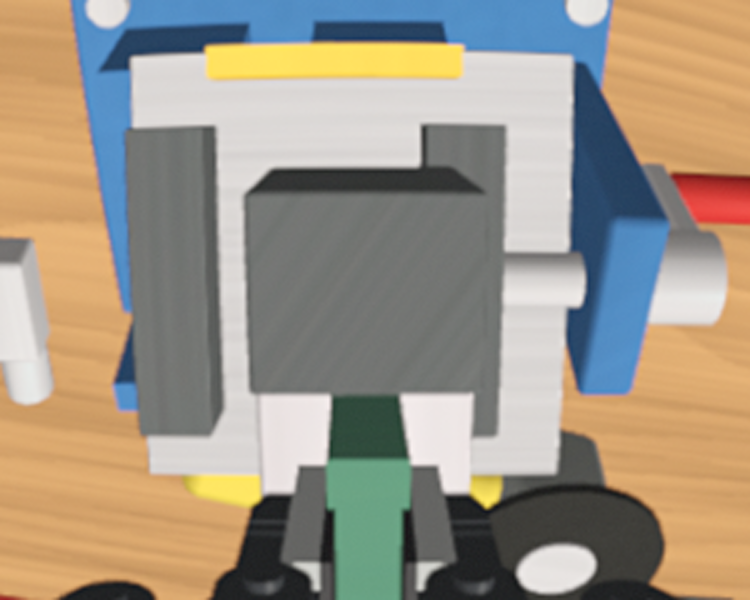

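View pics/s13.png

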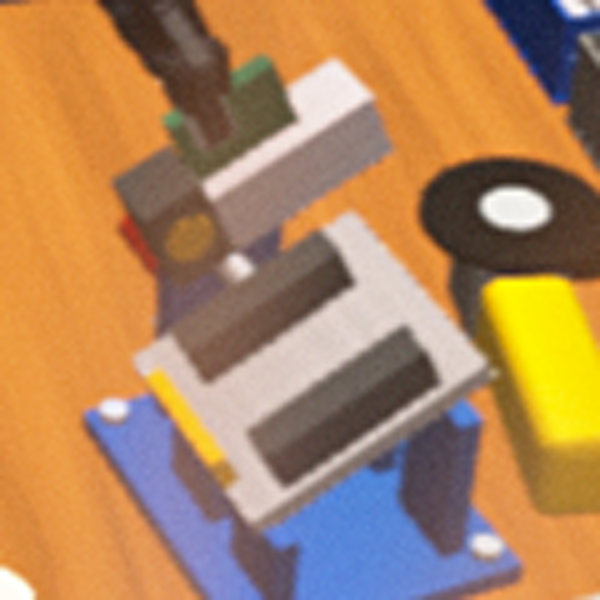

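Run:
```python
from h import *
t=bot.grab_frame("top");sd=bot.grab_frame("side")
Rb=R.from_euler("z",YAW)*R.from_euler("y",-.45)
def onb(f,uv,z):
    o,d=ray(f,uv);n=Rb.apply([0,0,1]);P=C+n*z/1000
    return tobed(o+d*(n@(P-o))/(n@d))
pb=lambda p:(200+p[0]/4-.375,140+p[1]/4-.375)
ps=lambda p:(300+p[0]/5-.4,140+p[1]/5-.4)
for n,p,z in [("fj in low",(465,293),30),("fj in up",(450,115),30),("fj out low",(502,290),30),("fj out up",(487,112),30),("sj in low",(342,303),30),("sj in up",(327,127),30),("stop L",(327,345),22),("stop R",(465,333),22),("stop in L",(327,323),22),("bed ul",(235,87),0),("bed ur",(497,65),0),("bed ll",(262,343),0),("bed lr",(515,325),0)]:
    print("top",n,onb(t,pb(p),z))
for n,p,z in [("fj in low",(248,433),30),("fj in up",(407,328),30),("fj out low",(275,463),30),("fj out up",(420,352),30),("sj in low",(198,358),30),("sj in up",(333,262),30),("bed ul",(350,210),0),("bed ur",(495,370),0),("bed ll",(135,360),0),("bed lr",(256,525),0)]:
    print("side",n,onb(sd,ps(p),z))
```

```text
top fj in low [-49.3 -37.7  30. ]
top fj in up [ 52.  -37.4  30. ]
top fj out low [-49.3 -58.7  30. ]
top fj out up [ 52.  -58.1  30. ]
top sj in low [-49.5  32.3  30. ]
top sj in up [50.6 31.5 30. ]
top stop L [-74.7  43.5  22. ]
top stop R [-74.1 -35.8  22. ]
top stop in L [-61.9  42.3  22. ]
top bed ul [73.7 82.9  0. ]
top bed ur [ 74.6 -66.1   0. ]
top bed ll [-75.1  82.4   0. ]
top bed lr [-76.3 -65.    0. ]
side fj in low [-49.7 -38.8  30. ]
side fj in up [ 48.9 -39.9  30. ]
side fj out low [-47.7 -66.2  30. ]
side fj out up [ 46.  -58.6  30. ]
side sj in low [-47.3  26.2  30. ]
side sj in up [41.7 29.4 30. ]
side bed ul [72.8 84.9 -0. ]
side bed ur [ 74.6 -71.3  -0. ]
side bed ll [-74.3  81.3   0. ]
side bed lr [-72.8 -68.2   0. ]
```

```bash
python3 - <<'E'
from h import *
place((4,-10,60))
E
python3 -m inch '1 10 -10 15 0 -1 0;1 8 -8 15 0 -0.6 0;1 4 -2 15 0 0 0;1 0 0 0 0 0 0;1 0 0 0 0 0 0' 110;python3 - <<'E'
from h import *
place((4,-10,60))
E
```

```text
shift [ 15.6 -23.4  50.2] rot [ 0.22 -1.81 -0.09] clock 9.5 F [-0.7 -0.4 -5.4] op 0.11 pos [0.551  0.0428 0.2239] rv j6 [-0.08  0.04  1.87  0.15  0.83 -1.92]
clock: 9.92
tool_pos: [0.5559, 0.0224, 0.1746]
orientation: [0.225, -0.09, 0.97, 0.023]
wrist_force: [0.4, -0.8, -5.0]
opening: 0.109
shift [-3.5 -2.1  5. ] rot [ 0.2   0.05 -0.02] clock 9.92 F [ 0.4 -0.8 -5. ] op 0.109 pos [0.5559 0.0224 0.1746] rv j6 [-0.14  0.1   1.97  0.24  0.66 -2.06]
```

```bash
python3 -m inch '1 -3 -2 14 0 0 0;1 -2 0 13 0 0 0;1 0 0 8 0 0 0;1 0 0 0 0 0 0;1 0 0 0 0 0 0' 110;python3 chk.py 14;python3 - <<'E'
from h import *
place((4,-10,0))
E
```

```text
clock: 10.33
tool_pos: [0.5791, 0.0246, 0.1491]
orientation: [0.227, -0.09, 0.969, 0.023]
wrist_force: [0.6, -0.7, -4.9]
opening: 0.109
part (-65, -20, 52) [ 0.522 -0.009  0.152] [233. 183.] [193. 365.]
part (-65, 20, 52) [0.515 0.031 0.152] [480. 184.] [160. 320.]
part (-30, -20, 52) [ 0.553 -0.003  0.167] [238. 389.] [251. 326.]
part (-30, 20, 52) [0.545 0.036 0.167] [473. 390.] [216. 282.]
part (65, -20, 40) [0.642 0.013 0.198] [268. 770.] [414. 235.]
part (65, 20, 40) [0.635 0.052 0.198] [445. 770.] [376. 193.]
part (65, -20, 0) [0.659 0.016 0.162] [281. 670.] [437. 283.]
part in bed [10.6 -9.8 32.2]
shift [  9.5  10.4 -67.7] rot [0.15 0.39 0.06] clock 10.43 F [-1.  -0.1 -5.1] op 0.113 pos [0.5791 0.0245 0.1494] rv j6 [-0.13  0.16  1.97  0.26  0.58 -2.08]
shift [ 6.7 -0.3 32.2] rot [0.15 0.39 0.06] clock 10.43 F [-1.  -0.1 -5.1] op 0.113 pos [0.5791 0.0245 0.1494] rv j6 [-0.13  0.16  1.97  0.26  0.58 -2.08]
```

View pics/w14.png

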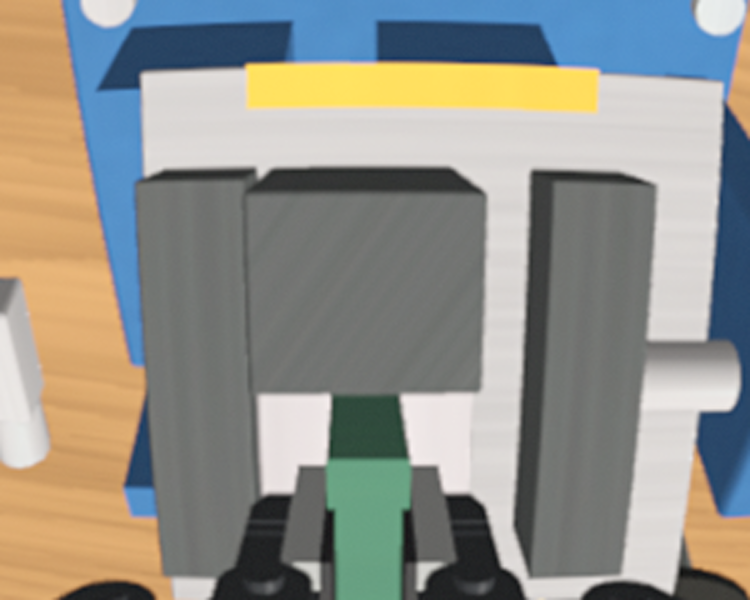

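View pics/s14.png

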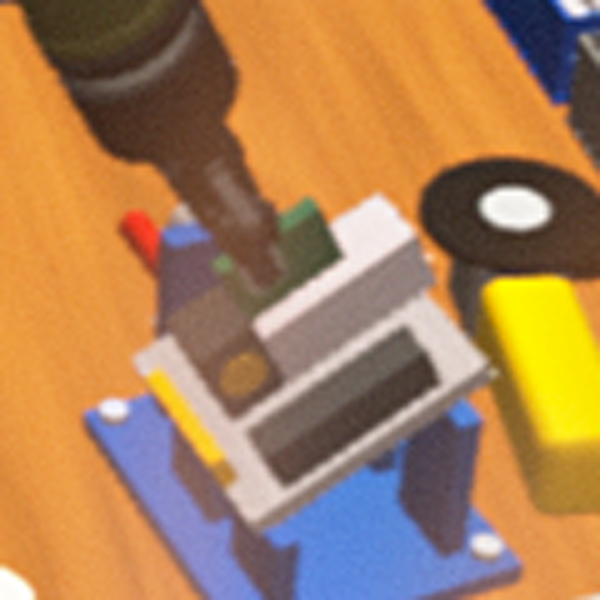

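```bash
python3 -m inch '1 4 1 9 0 0.3 0;1 2 1 9 0 0 0;1 1 0 8 0 0 0;1 0 0 3 0 0 0;1 0 0 0 0 0 0' 110;python3 - <<'E'
from h import *
print(tobed(part((0,0,0))));place((3,-8,0))
E
```

```text
clock: 10.85
tool_pos: [0.5862, 0.0281, 0.1211]
orientation: [0.227, -0.091, 0.969, 0.022]
wrist_force: [-0.3, 0.4, -5.8]
opening: 0.114
[ 5.  -7.6  3.5]
shift [ 1.9 -0.3  3.4] rot [0.09 0.31 0.11] clock 10.85 F [-0.3  0.4 -5.8] op 0.114 pos [0.5862 0.0281 0.1211] rv j6 [-0.12  0.21  2.    0.28  0.5  -2.1 ]
```

```bash
python3 -m inch '1 1 0 2 0 0.3 0;1 0 0 1 0 0 0;1 0 0 0 0 0 0' 110;python3 - <<'E'
from h import *
print(tobed(part((0,0,0))));place((3,-8,0))
E
python3 -m inch '1 1 0 2 0 0 0;1 0 0 0 0 0 0' 110;python3 - <<'E'
from h import *
print(tobed(part((0,0,0))));place((3,-8,0))
E
```

```text
clock: 11.1
tool_pos: [0.5862, 0.028, 0.1178]
orientation: [0.224, -0.091, 0.97, 0.022]
wrist_force: [0.2, 0.1, -4.3]
opening: 0.111
[ 3.5 -7.7  0.5]
shift [ 0.5 -0.2  0.5] rot [ 0.08 -0.05  0.13] clock 11.1 F [ 0.2  0.1 -4.3] op 0.111 pos [0.5862 0.028  0.1178] rv j6 [-0.12  0.22  2.    0.28  0.51 -2.09]
clock: 11.27
tool_pos: [0.5867, 0.0273, 0.1186]
orientation: [0.226, -0.091, 0.97, 0.021]
wrist_force: [0.2, -0.0, -5.5]
opening: 0.11
[ 4.2 -8.5  1.1]
shift [1.1 0.5 1. ] rot [-0.01  0.17  0.19] clock 11.27 F [ 0.2 -0.  -5.5] op 0.11 pos [0.5867 0.0273 0.1186] rv j6 [-0.12  0.22  2.    0.28  0.5  -2.09]
```

```bash
python3 -m inch '1 1 0 3 0 0 0;1 0 0 2 0 0 0;1 0 0 0 0 0 0' 110;python3 - <<'E'
from h import *
print(tobed(part((0,0,0))));place((3,-8,0))
E
python3 -m inch '1 0 0 3 0 0 0;1 0 0 2 0 0 0;1 0 0 0 0 0 0' 110;python3 chk.py 15
```

```text
clock: 11.52
tool_pos: [0.5875, 0.0267, 0.1191]
orientation: [0.229, -0.092, 0.969, 0.02]
wrist_force: [0.2, 0.4, -5.9]
opening: 0.116
[ 5.3 -9.2  1.3]
shift [2.  1.2 1.2] rot [-0.13  0.52  0.28] clock 11.52 F [ 0.2  0.4 -5.9] op 0.116 pos [0.5875 0.0267 0.1191] rv j6 [-0.12  0.22  2.    0.28  0.49 -2.1 ]
clock: 11.77
tool_pos: [0.5882, 0.0265, 0.1193]
orientation: [0.231, -0.092, 0.968, 0.019]
wrist_force: [0.3, 0.1, -5.3]
opening: 0.109
part (-65, -20, 52) [ 0.531 -0.007  0.121] [232. 185.] [208. 407.]
part (-65, 20, 52) [0.524 0.032 0.121] [478. 186.] [175. 362.]
part (-30, -20, 52) [ 0.562 -0.001  0.137] [238. 390.] [264. 368.]
part (-30, 20, 52) [0.555 0.038 0.137] [472. 391.] [230. 323.]
part (65, -20, 40) [0.651 0.015 0.169] [267. 770.] [423. 277.]
part (65, 20, 40) [0.644 0.055 0.168] [444. 771.] [386. 235.]
part (65, -20, 0) [0.669 0.018 0.133] [280. 671.] [447. 323.]
part in bed [ 6.4 -9.8  1.1]
shift [  4.4   9.9 -99.5] rot [-0.24  0.81  0.37] clock 11.87 F [-3.8 -0.2  3.2] op 0.115 pos [0.5892 0.0264 0.1191] rv j6 [-0.12  0.22  2.    0.29  0.48 -2.11]
```

View pics/w15.png

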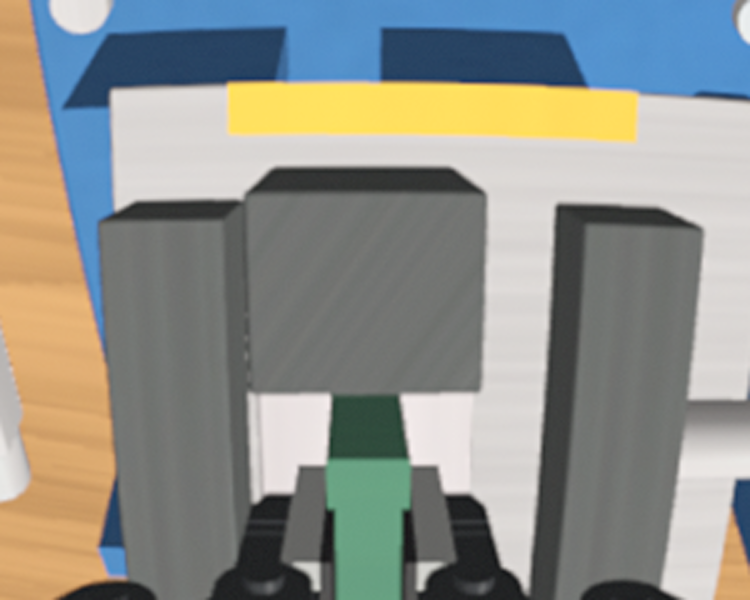

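View pics/s15.png

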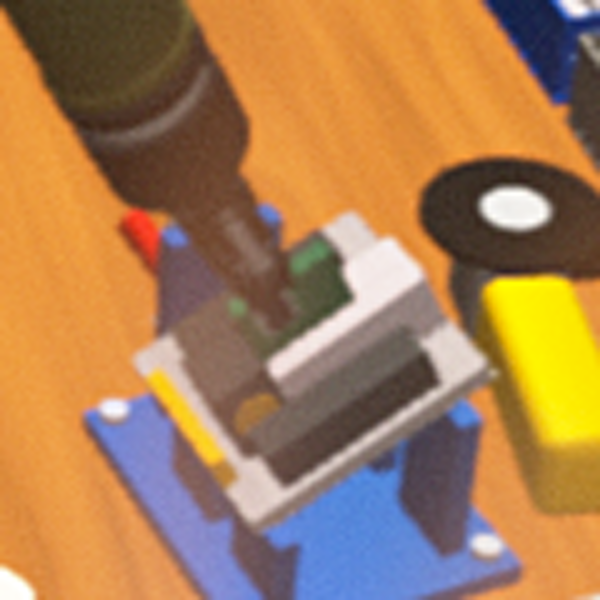

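```bash
python3 -m inch '1 3 1 0 0 0.8 0.3;1 1 1 0 0 0 0;1 0 0 0 0 0 0' 110;python3 - <<'E'
from h import *
print(tobed(part((0,0,0))));place((3,-8,0))
E
python3 -m inch '1 2 0 2 0 0.3 0.2;1 0 0 2 0 0 0;1 0 0 0 0 0 0' 110;python3 - <<'E'
from h import *
print(tobed(part((0,0,0))));place((3,-8,0))
E
```

```text
clock: 12.12
tool_pos: [0.5881, 0.0266, 0.1186]
orientation: [0.227, -0.09, 0.97, 0.018]
wrist_force: [-8.8, -3.3, 5.4]
opening: 0.114
[ 5.4 -9.6  0.5]
shift [2.3 1.5 0.4] rot [-0.4   0.26  0.11] clock 12.12 F [-8.8 -3.3  5.4] op 0.114 pos [0.5881 0.0266 0.1186] rv j6 [-0.11  0.22  2.    0.27  0.49 -2.08]
clock: 12.37
tool_pos: [0.588, 0.0261, 0.119]
orientation: [0.227, -0.089, 0.97, 0.017]
wrist_force: [-0.1, -0.5, -5.6]
opening: 0.113
[  5.4 -10.1   1.1]
shift [2.3 2.  1. ] rot [-0.48  0.3   0.05] clock 12.37 F [-0.1 -0.5 -5.6] op 0.113 pos [0.588  0.0261 0.119 ] rv j6 [-0.11  0.22  2.    0.26  0.49 -2.07]
```

```bash
python3 -m inch '1 4 0 4 0 0 0;1 3 0 4 0 0 0;0.5 0 0 2 0 0 0;0 0 0 0 0 0 0;-0.5 0 0 0 0 0 0;-1 0 0 0 0 0 0;-1 0 0 0 0 0 0;-1 0 0 0 0 0 0' 40;python3 chk.py 16
```

```text
clock: 13.03
tool_pos: [0.5992, 0.0237, 0.123]
orientation: [0.245, -0.089, 0.965, 0.014]
wrist_force: [0.7, 0.5, 1.1]
opening: 0.941
part (-65, -20, 52) [ 0.541 -0.009  0.123] [233. 182.] [228. 403.]
part (-65, 20, 52) [0.535 0.03  0.123] [480. 183.] [196. 359.]
part (-30, -20, 52) [ 0.572 -0.004  0.14 ] [239. 388.] [284. 363.]
part (-30, 20, 52) [0.565 0.036 0.139] [473. 389.] [249. 320.]
part (65, -20, 40) [0.66  0.012 0.174] [268. 769.] [443. 269.]
part (65, 20, 40) [0.653 0.052 0.173] [445. 770.] [405. 228.]
part (65, -20, 0) [0.678 0.015 0.139] [281. 670.] [468. 315.]
part in bed [ 17.4 -14.6   0.3]
shift [  11.5   12.8 -100.9] rot [-1.06  2.33  0.22] clock 13.13 F [0.4 0.1 0.5] op 0.996 pos [0.5989 0.0238 0.1228] rv j6 [-0.12  0.22  2.01  0.29  0.45 -2.1 ]
```

View pics/w16.png

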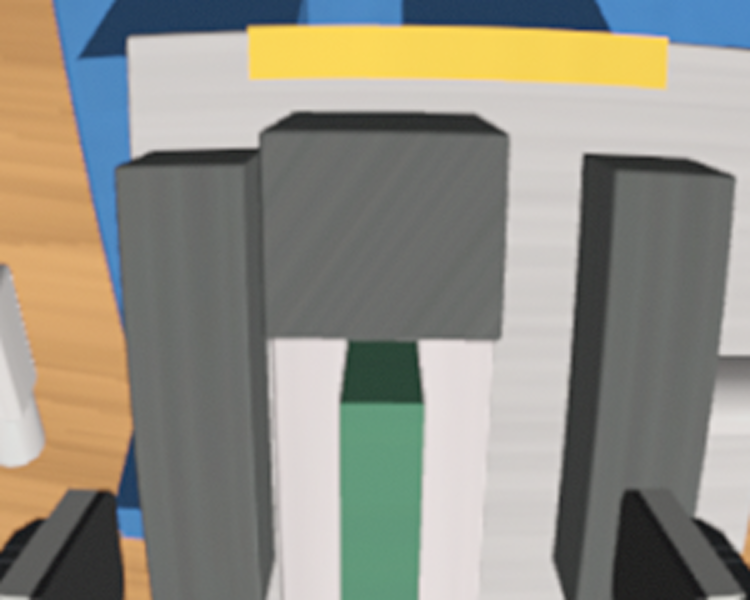

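View pics/s16.png

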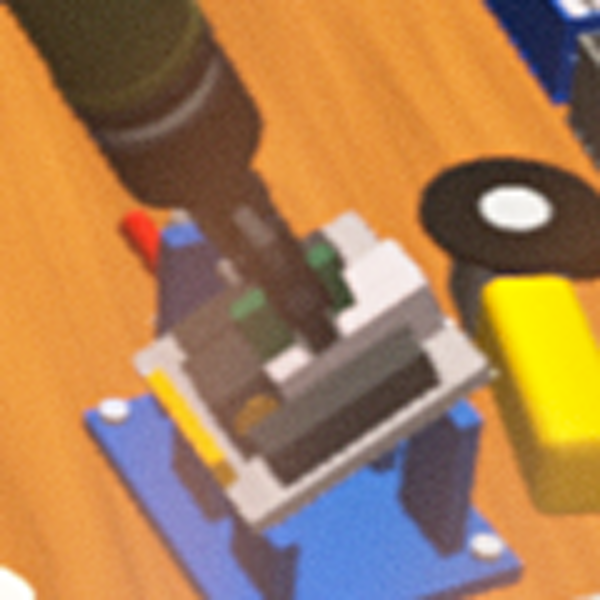

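```bash
cat > mb.py <<'E'
from h import *
Rb=R.from_euler("z",YAW)*R.from_euler("y",-.45)
def onb(f,uv,z,fish=False):
    o,d=ray(f,uv,fish);n=Rb.apply([0,0,1]);P=C+n*z/1000
    return tobed(o+d*(n@(P-o))/(n@d))
E
python3 - <<'E'
from mb import *
w=bot.grab_frame("wrist");sd=bot.grab_frame("side")
cv2.imwrite("pics/w17.png",cv2.resize(w["color"][100:340,170:470,::-1],None,fx=2.5,fy=2.5,interpolation=2))
for n,p,z in [("hub",(260,133),52),("hub",(508,135),52),("hub",(500,340),52),("hub",(268,340),52),("hub bot",(295,113),0),("hubbot",(478,114),0),("stop",(250,78),22),("stop",(667,87),22),("fj",(244,165),30),("sj",(613,172),30)]:
    print(n,onb(w,(170+p[0]/2.5-.3,100+p[1]/2.5-.3),z,1))
print(bot.state()["tool_pos"])
E
```

```text
hub [-58.2 -29.2  52. ]
hub [-58.4  10.   52. ]
hub [-24.4  10.1  52. ]
hub [-23.9 -28.5  52. ]
hub bot [-58.3 -28.4  -0. ]
hubbot [-58.5  10.5  -0. ]
stop [-66.4 -34.9  22. ]
stop [-66.9  45.1  22. ]
fj [-50.6 -35.1  30. ]
sj [-50.5  33.   30. ]
[0.59855287 0.02378862 0.12277771]
```

```bash
python3 -m inch '-1 5 2 -1 -0.8 2.3 0.2;-1 3 1 0 0 0 0;-1 0 0 0 0 0 0;0 0 0 0 0 0 0;1 0 0 0 0 0 0;1 0 0 0 0 0 0;1 0 0 0 0 0 0;1 0 0 0 0 0 0' 40;python3 -c "
from h import *
print(tobed(part((0,0,0))));place((3,-8,0))"
```

```text
clock: 13.9
tool_pos: [0.5887, 0.0257, 0.118]
orientation: [0.224, -0.089, 0.97, 0.019]
wrist_force: [-0.6, 0.8, -0.0]
opening: 0.3
[  5.4 -10.6  -0.2]
shift [ 2.4  2.5 -0.2] rot [-0.23 -0.09  0.01] clock 13.9 F [-0.6  0.8 -0. ] op 0.3 pos [0.5887 0.0257 0.118 ] rv j6 [-0.12  0.22  1.99  0.27  0.51 -2.08]
```

```bash
python3 -m inch '1 0 0 0 0 0 0;1 0 0 0 0 0 0;1 0 0 0 0 0 0;1 5 0 0 0 0 0;1 5 0 0 0 0 0;1 4 0 0 0 0 0;1 3 0 0 0 0 0;1 0 0 0 0 0 0' 40;python3 -c "
from h import *
print(tobed(part((0,0,0))));place((3,-8,0))"
```

```text
clock: 14.57
tool_pos: [0.5816, 0.0236, 0.116]
orientation: [0.233, -0.087, 0.968, 0.019]
wrist_force: [2.0, -0.3, -5.3]
opening: 0.13
[ -1.7 -11.4   1.3]
shift [-5.1  3.2  1.2] rot [-0.36  0.98 -0.21] clock 14.57 F [ 2.  -0.3 -5.3] op 0.13 pos [0.5816 0.0236 0.116 ] rv j6 [-0.13  0.21  2.03  0.3   0.47 -2.12]
```

```bash
python3 -m inch '1 0 0 2 0 1 0;0.5 0 0 2 0 0 0;0 0 0 0 0 0 0;-0.5 0 0 0 0 0 0;-1 0 0 0 0 0 0;-1 0 0 0 0 0 0;-1 0 0 0 0 0 0' 40;python3 - <<'E'
from mb import *
w=bot.grab_frame("wrist");sd=bot.grab_frame("side")
cv2.imwrite("pics/w18.png",cv2.resize(w["color"][100:340,170:470,::-1],None,fx=2.5,fy=2.5,interpolation=2))
cv2.imwrite("pics/s18.png",cv2.resize(sd["color"][140:260,300:420,::-1],None,fx=5,fy=5,interpolation=2))
E
```

```text
clock: 15.15
tool_pos: [0.5813, 0.0236, 0.1119]
orientation: [0.224, -0.087, 0.97, 0.018]
wrist_force: [-0.9, -0.6, -0.4]
opening: 0.936
```

View pics/w18.png

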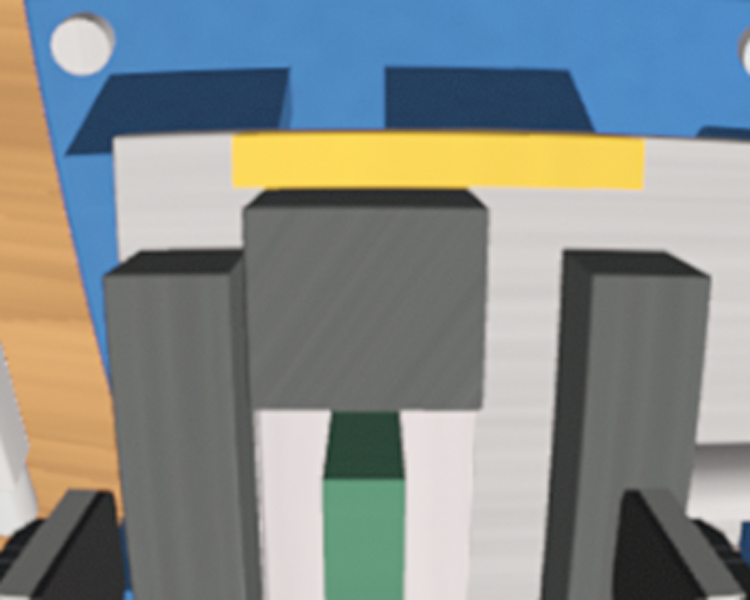

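View pics/s18.png

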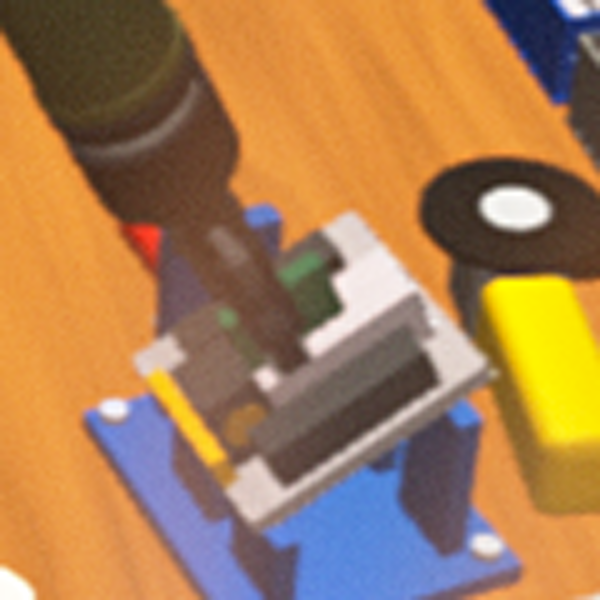

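```bash
python3 -m inch '-1 0 0 -10 0 0 0;-1 0 0 -25 0 0 0;-1 0 0 -35 0 0 0;-1 0 0 -35 0 0 0;-1 0 0 -35 0 0 0;-1 0 0 0 0 0 0' 60;python3 - <<'E'
from h import *
Rv=R.from_euler("z",YAW)
for q in (3.14,):
    h=Rv.apply([-.009-.055*np.sin(q),.187,.115+.055*np.cos(q)])+[C[0],C[1],0];print(h.round(4))
go([h[0],h[1],.30],Rdown(.179))
E
```

```text
clock: 15.75
tool_pos: [0.516, 0.0124, 0.2423]
orientation: [0.221, -0.087, 0.971, 0.018]
wrist_force: [1.8, -0.0, 0.3]
opening: 1.001
[0.5586 0.2184 0.06  ]
shift [-95.9 195.  -18.7] rot [19.95 20.21 88.37] clock 15.75 F [ 1.8 -0.   0.3] op 1.001 pos [0.516  0.0124 0.2423] rv j6 [-0.18 -0.04  1.91  0.2   0.86 -2.02]
```

```bash
python3 -m inch '-1 -5 15 -20 0 6.5 0;-1 -5 20 -15 0 6.5 0;-1 -5 20 -15 0 6.5 0;-1 -5 20 -10 0 6.5 0;-1 -5 20 0 0 0 7;-1 -5 20 0 0 0 7;-1 -5 20 0 0 0 7;-1 -5 20 0 0 0 7;-1 0 20 0 0 0 7;-1 0 10 0 0 0 7' 60;python3 - <<'E'
from h import *
go([.5586,.2184,.30],Rdown(.179))
E
```

```text
clock: 16.58
tool_pos: [0.5158, 0.1965, 0.2986]
orientation: [-0.009, 0.289, 0.957, -0.007]
wrist_force: [-0.5, -0.0, 0.1]
opening: 1.002
shift [-23.5  41.9  -2.5] rot [-1.31 -0.27 46.13] clock 16.58 F [-0.5 -0.   0.1] op 1.002 pos [0.5158 0.1965 0.2986] rv j6 [ 0.29  0.23  1.36 -0.    1.58 -0.7 ]
```

```bash
python3 -m inch '-1 -3 8 0 -0.6 0 7;-1 -3 8 0 -0.6 0 7;-1 -3 8 0 0 0 7;-1 -3 6 0 0 0 7;-1 0 6 0 0 0 7;-1 0 4 0 0 0 7;-1 0 0 0 0 0 4;-1 0 0 0 0 0 0' 60;python3 - <<'E'
from h import *
go([.5586,.2184,.30],Rdown(.179))
f=bot.grab_frame("wrist");cv2.imwrite("pics/w20.png",f["color"][...,::-1])
f=bot.grab_frame("side");cv2.imwrite("pics/s20.png",cv2.resize(f["color"][140:260,300:420,::-1],None,fx=5,fy=5,interpolation=2))
E
```

```text
clock: 17.25
tool_pos: [0.5538, 0.2171, 0.2998]
orientation: [-0.005, 0.65, 0.76, 0.0]
wrist_force: [-0.1, -1.0, -1.0]
opening: 1.003
shift [ 0.6  5.  -0.2] rot [-0.32 -0.44 -1.36] clock 17.25 F [-0.1 -1.  -1. ] op 1.003 pos [0.5538 0.2171 0.2998] rv j6 [0.3  0.28 1.28 0.01 1.58 0.14]
```

View pics/w20.png

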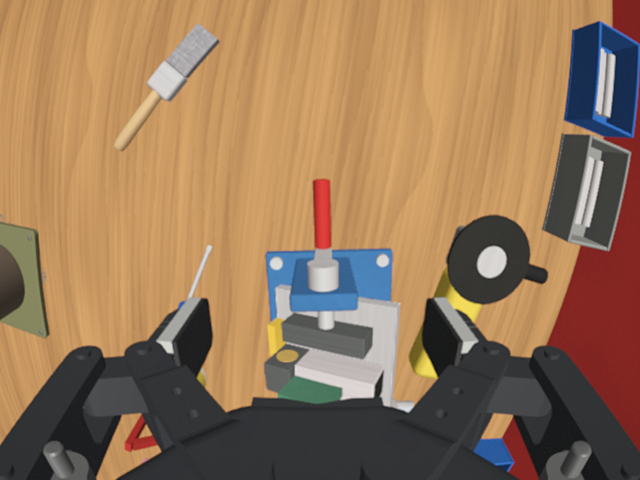

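View pics/s20.png

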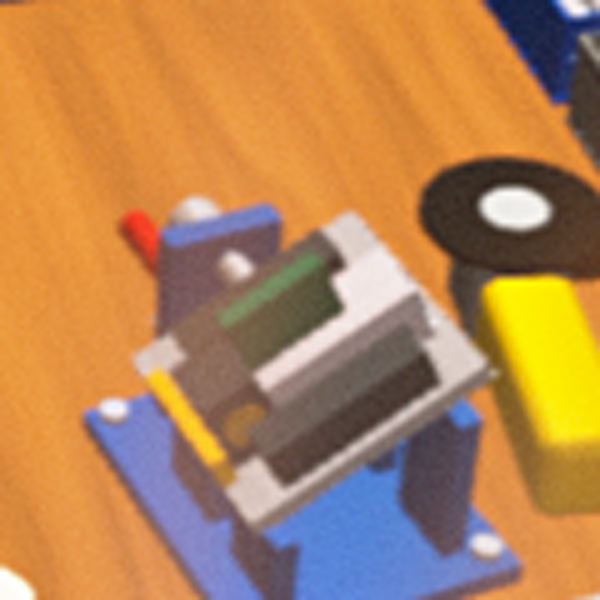

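```bash
cat > red.py <<'E'
from h import *
import sys
f=bot.grab_frame("wrist");c=f["color"][:300,250:420]
h=cv2.cvtColor(c,cv2.COLOR_RGB2HSV);m=cv2.inRange(h,(0,150,60),(6,255,255))|cv2.inRange(h,(174,150,60),(180,255,255))
n,l,st,ce=cv2.connectedComponentsWithStats(m);i=1+np.argmax(st[1:,4]);print(st[i])
z=float(sys.argv[1]);Rv=R.from_euler("z",YAW)
ys=range(st[i,1],st[i,1]+st[i,3],8)
for y in ys:
    xs=np.where(l[y]==i)[0];p=onz(f,(250+xs.mean(),y),z,True);print(y,xs.min()+250,xs.max()+250,p.round(4),(Rv.inv().apply(p-[C[0],C[1],0])*1000).round(1))
E
python3 red.py .06
```

```text
[  64  180   17   69 1090]
180 314 328 [0.5535 0.242  0.06  ] [ -9.9 211.1  60. ]
188 314 329 [0.5555 0.233  0.06  ] [ -9.5 201.9  60. ]
196 314 329 [0.557  0.2239 0.06  ] [ -9.6 192.7  60. ]
204 314 329 [0.5585 0.2148 0.06  ] [ -9.8 183.5  60. ]
212 314 329 [0.56   0.2056 0.06  ] [ -9.9 174.1  60. ]
220 315 330 [0.5627 0.1965 0.06  ] [ -8.9 164.7  60. ]
228 315 330 [0.5642 0.1871 0.06  ] [ -9.1 155.2  60. ]
236 315 330 [0.5658 0.1777 0.06  ] [ -9.2 145.7  60. ]
244 315 330 [0.5674 0.1681 0.06  ] [ -9.4 136.   60. ]
```

```bash
python3 -m inch '-1 0 4 20 -0.3 -0.4 -1.4;-1 0 0 38 0 0 0;-1 0 0 38 0 0 0;-1 0 0 38 0 0 0;-1 0 0 38 0 0 0;-1 0 0 30 0 0 0;-1 0 0 0 0 0 0' 60;python3 - <<'E'
from h import *
go([.5582,.2181,.018],Rdown(.179))
E
```

```text
clock: 17.98
tool_pos: [0.5627, 0.2191, 0.0985]
orientation: [0.005, 0.634, 0.773, 0.007]
wrist_force: [-0.6, -0.8, -0.6]
opening: 0.999
shift [-0.2 -6.  80.4] rot [ 0.98 -0.12  1.05] clock 17.98 F [-0.6 -0.8 -0.6] op 0.999 pos [0.5627 0.2191 0.0985] rv j6 [0.3  0.42 1.59 0.   1.12 0.1 ]
```

```bash
python3 -m inch '-1 0 -6 20 1 0 1;-1 0 -1 25 0 0 0;-1 0 0 20 0 0 0;-1 0 0 8 0 0 0;-1 0 0 0 0 0 0' 60;python3 - <<'E'
from h import *
go([.5582,.2181,.018],Rdown(.179))
f=bot.grab_frame("wrist");cv2.imwrite("pics/w21.png",f["color"][...,::-1])
f=bot.grab_frame("side");cv2.imwrite("pics/s21.png",cv2.resize(f["color"][140:260,280:400,::-1],None,fx=5,fy=5,interpolation=2))
E
python3 red.py .06
```

```text
clock: 18.4
tool_pos: [0.5594, 0.2187, 0.0289]
orientation: [0.001, 0.639, 0.769, 0.003]
wrist_force: [0.3, 0.7, -1.0]
opening: 1.003
shift [-0.4 -1.3 10.9] rot [ 0.27 -0.14  0.32] clock 18.4 F [ 0.3  0.7 -1. ] op 1.003 pos [0.5594 0.2187 0.0289] rv j6 [0.3  0.5  1.66 0.   0.98 0.12]
[  38  240   45   60 2592]
240 303 315 [0.5527 0.2444 0.06  ] [-10.2 213.7  60. ]
248 288 332 [0.5536 0.241  0.06  ] [ -9.9 210.2  60. ]
256 288 332 [0.5542 0.2376 0.06  ] [ -9.9 206.6  60. ]
264 288 332 [0.5549 0.234  0.06  ] [ -9.9 203.   60. ]
272 288 332 [0.5555 0.2304 0.06  ] [ -9.9 199.4  60. ]
280 288 332 [0.5562 0.2268 0.06  ] [ -9.9 195.7  60. ]
288 289 331 [0.5569 0.2231 0.06  ] [ -9.9 191.9  60. ]
296 289 331 [0.5575 0.2193 0.06  ] [ -9.9 188.1  60. ]
```

View pics/w21.png

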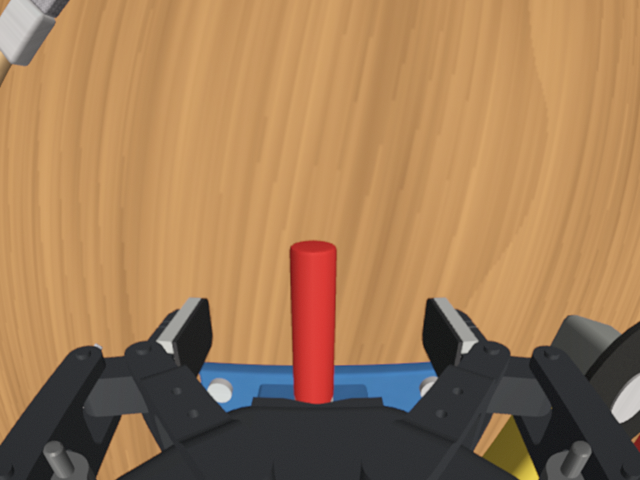

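View pics/s21.png

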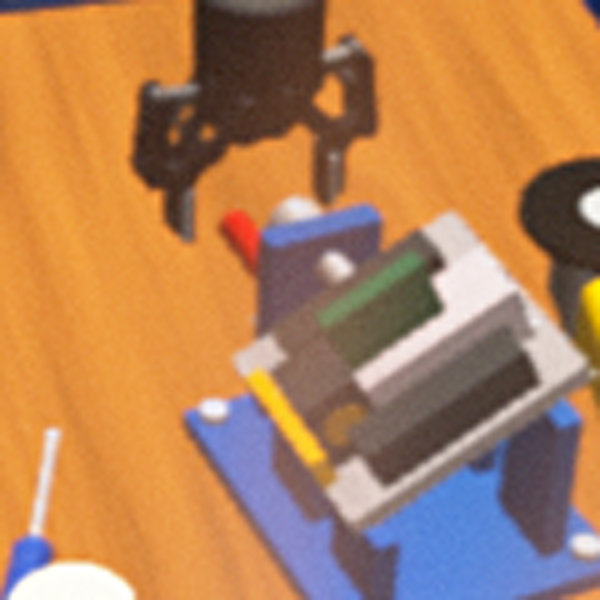

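```bash
python3 -m inch '-1 0 -2 7 0 0 0.3;-1 0 0 6 0 0 0;-1 0 0 0 0 0 0;0.5 0 0 0 0 0 0;1 0 0 0 0 0 0;1 0 0 0 0 0 0;1 0 0 0 0 0 0;1 0 0 0 0 0 0' 40;python3 - <<'E'
from h import *
go([.5582,.2181,.018],Rdown(.179))
f=bot.grab_frame("wrist");cv2.imwrite("pics/w22.png",f["color"][...,::-1])
E
```

```text
clock: 19.22
tool_pos: [0.5627, 0.2202, 0.0227]
orientation: [0.004, 0.641, 0.767, 0.008]
wrist_force: [-4.2, -0.2, 0.7]
opening: 0.302
shift [-1.3 -4.9  4.6] rot [ 1.05 -0.25 -0.  ] clock 19.22 F [-4.2 -0.2  0.7] op 0.302 pos [0.5627 0.2202 0.0227] rv j6 [0.3  0.51 1.67 0.   0.95 0.12]
```

View pics/w22.png

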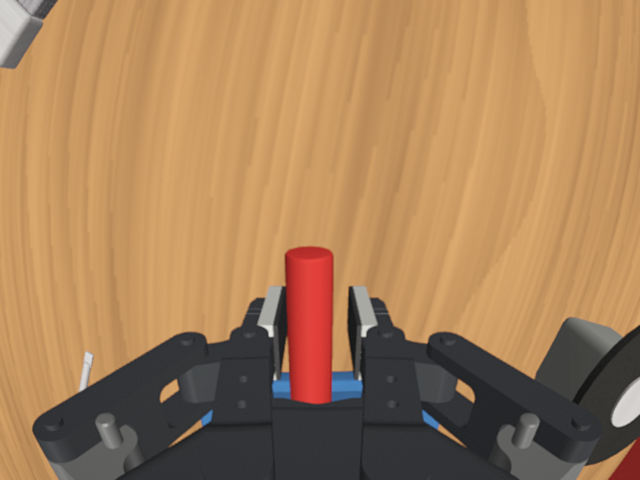

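```bash
python3 -m inch '0.4 0 -4 3 1 0 0;0.6 0 -2 2 0 0 0;1 0 0 0 0 0 0;1 0 0 0 0 0 0;1 0 0 0 0 0 0' 40;python3 - <<'E'
from h import *
go([.5582,.2181,.018],Rdown(.179))
f=bot.grab_frame("wrist");cv2.imwrite("pics/w23.png",f["color"][...,::-1])
E
```

```text
clock: 19.68
tool_pos: [0.5584, 0.2195, 0.0187]
orientation: [-0.001, 0.641, 0.768, 0.003]
wrist_force: [0.1, -0.3, 2.2]
opening: 0.211
shift [-1.4 -0.4  0.7] rot [ 0.18 -0.26  0.01] clock 19.68 F [ 0.1 -0.3  2.2] op 0.211 pos [0.5584 0.2195 0.0187] rv j6 [0.3  0.51 1.67 0.01 0.96 0.12]
```

View pics/w23.png

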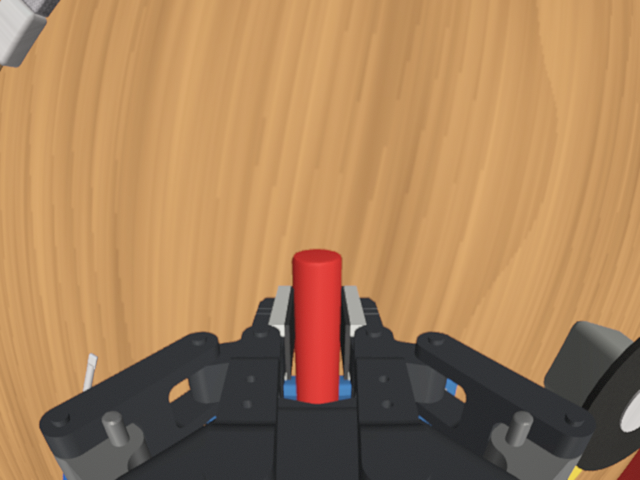

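```bash
cat > ck.py <<'E'
from h import *
import sys
n=int(sys.argv[1]);dq=float(sys.argv[2])
s=bot.state();Rc=R.from_quat(s["orientation"],scalar_first=True)
Rv=R.from_euler("z",YAW);v=Rv.inv().apply(s["tool_pos"]-[C[0],C[1],0])*1000
O=np.array([-9.3,187.,73.7]);d=v-O
q=np.arctan2(-d[0],d[2])%(2*np.pi);print("vise",v.round(1),"q",round(q,3),"r",np.hypot(d[0],d[2]).round(1),"rot",np.degrees((Rc.inv()*Rdown(.179)).as_rotvec()).round(1),"F",Rv.inv().apply(s["wrist_force"]).round(1),"op",round(s["opening"],3),"t",s["clock"])
p=v
for i in range(n):
    q+=dq;g=O+[-55*np.sin(q),0,55*np.cos(q)];m=Rc.inv().apply(Rv.apply(g-p));print(round(q,2),m.round(0));p=g
E
python3 ck.py 5 .3
```

```text
vise [ -9.1 188.1  18.7] q 3.146 r 55.0 rot [ 0.2 -0.3  0. ] F [-0.   0.2  2.7] op 0.214 t 19.7333
3.45 [-1. 16. -2.]
3.75 [ 0. 15. -7.]
4.05 [  0.  12. -11.]
4.35 [  0.   8. -14.]
4.65 [  0.   4. -16.]
```

```bash
python3 -m inch '1 0 16 -2 0 0 0;1 0 15 -7 0 0 0;1 0 12 -11 0 0 0' 60; python3 ck.py 5 .3
```

```text
clock: 19.98
tool_pos: [0.5894, 0.2257, 0.0325]
orientation: [-0.008, 0.641, 0.767, -0.006]
wrist_force: [8.2, 1.8, -20.0]
opening: 0.208
vise [ 22.5 188.7  32.5] q 3.799 r 52.1 rot [-1.1 -0.3 -0. ] F [  8.4   0.3 -20. ] op 0.208 t 19.9833
4.1 [ -2.  13. -10.]
4.4 [  0.   7. -15.]
4.7 [  0.   2. -16.]
5.0 [  0.  -3. -16.]
5.3 [  0.  -7. -15.]
```

```bash
python3 -m inch '1 -1 13 -10 -1 0 0;1 0 8 -15 0 0 0;1 0 3 -17 0 0 0' 60; python3 ck.py 5 .3
```

```text
clock: 20.23
tool_pos: [0.6093, 0.2291, 0.0672]
orientation: [-0.007, 0.641, 0.767, -0.004]
wrist_force: [3.6, 0.1, -6.3]
opening: 0.2
vise [ 42.7 188.5  67.2] q 4.588 r 52.4 rot [-0.9 -0.3 -0. ] F [ 3.6 -0.5 -6.3] op 0.2 t 20.2333
4.89 [ -1.   2. -16.]
5.19 [  0.  -5. -15.]
5.49 [  0. -10. -13.]
5.79 [  0. -13. -10.]
6.09 [  0. -16.  -5.]
```

```bash
python3 -m inch '1 -1 2 -16 -1 0 0;1 0 -5 -15 0 0 0;1 0 -10 -13 0 0 0' 70; python3 ck.py 5 .3; python3 -c "
from h import *
f=bot.grab_frame('wrist');cv2.imwrite('pics/w24.png',f['color'][...,::-1])
f=bot.grab_frame('side');cv2.imwrite('pics/s24.png',cv2.resize(f['color'][120:240,280:400,::-1],None,fx=5,fy=5,interpolation=2))"
```

```text
clock: 20.48
tool_pos: [0.5977, 0.2269, 0.1099]
orientation: [-0.002, 0.642, 0.767, 0.003]
wrist_force: [3.7, 0.7, -5.9]
opening: 0.198
vise [ 30.9 188.4 109.9] q 5.445 r 54.1 rot [ 0.1 -0.5 -0.1] F [ 3.8 -0.  -5.9] op 0.198 t 20.4833
5.74 [ -1. -12. -11.]
6.04 [  0. -15.  -6.]
6.34 [ -0. -16.  -1.]
6.64 [ -0. -16.   3.]
6.94 [ -0. -14.   8.]
```

View pics/w24.png

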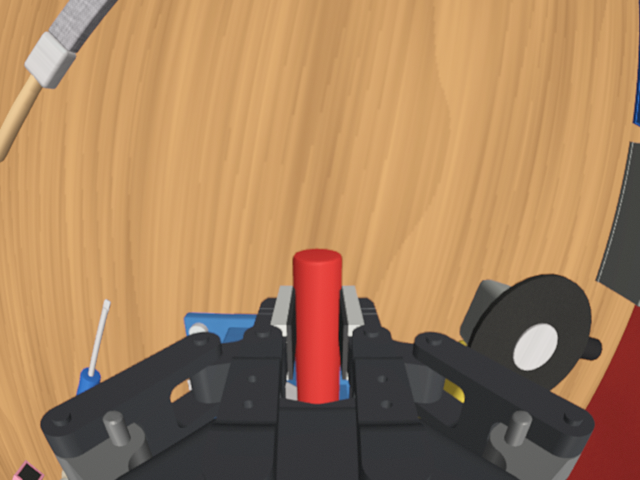

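View pics/s24.png

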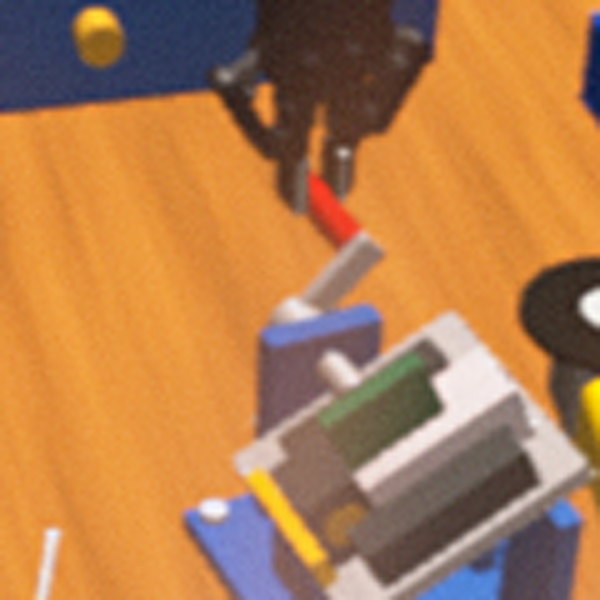

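```bash
python3 -m inch '1 -1 -12 -11 0 0 0;1 0 -15 -6 0 0 0;1 0 -16 -1 0 0 0;1 0 -16 3 0 0 0' 70; python3 ck.py 6 .3
```

```text
clock: 20.92
tool_pos: [0.5416, 0.2166, 0.1272]
orientation: [0.001, 0.641, 0.767, 0.009]
wrist_force: [7.0, 1.2, -6.3]
opening: 0.197
vise [-26.1 188.2 127.2] q 0.304 r 56.1 rot [ 0.8 -0.6 -0.1] F [ 7.1 -0.  -6.3] op 0.197 t 20.9167
0.6 [ -1. -15.   8.]
0.9 [ -0. -12.  11.]
1.2 [-0. -8. 14.]
1.5 [-0. -4. 16.]
1.8 [-0.  1. 16.]
2.1 [-0.  6. 15.]
```

```bash
python3 -m inch '1 -1 -15 8 0 0 0;1 0 -12 11 0 0 0;1 0 -8 14 0 0 0;1 0 -4 16 0 0 0' 70; python3 ck.py 6 .3
```

```text
clock: 21.25
tool_pos: [0.5048, 0.21, 0.0849]
orientation: [0.005, 0.641, 0.767, 0.016]
wrist_force: [-0.6, -1.3, 5.1]
opening: 0.198
vise [-63.5 188.3  84.9] q 1.366 r 55.3 rot [ 1.8 -0.7 -0. ] F [-0.8 -1.2  5.1] op 0.198 t 21.25
1.67 [-2. -1. 16.]
1.97 [-0.  3. 16.]
2.27 [-0.  8. 14.]
2.57 [-0. 12. 11.]
2.87 [-0. 15.  7.]
3.17 [-0. 16.  3.]
```

```bash
python3 -m inch '1 -2 -1 16 1 0 0;1 0 3 16 0.8 0 0;1 0 8 14 0 0 0;1 0 12 11 0 0 0' 70; python3 ck.py 6 .3
```

```text
clock: 21.58
tool_pos: [0.5236, 0.2135, 0.03]
orientation: [-0.005, 0.641, 0.768, 0.006]
wrist_force: [-0.8, 0.0, 5.8]
opening: 0.202
vise [-44.3 188.4  30. ] q 2.466 r 56.0 rot [ 0.1 -0.9  0. ] F [-0.8  0.2  5.8] op 0.202 t 21.5833
2.77 [-2. 15.  7.]
3.07 [-0. 16.  4.]
3.37 [ 0. 16. -1.]
3.67 [ 0. 15. -6.]
3.97 [  0.  13. -10.]
4.27 [  0.   9. -14.]
```

```bash
python3 -m inch '1 -1 15 7 0 0 0;1 0 16 4 0 0 0;1 0 16 -1 0 0 0' 70; python3 ck.py 5 .3;python3 -c "
from h import *
f=bot.grab_frame('side');cv2.imwrite('pics/s25.png',cv2.resize(f['color'][140:260,300:420,::-1],None,fx=5,fy=5,interpolation=2))"
```

```text
clock: 21.83
tool_pos: [0.5675, 0.2214, 0.0191]
orientation: [-0.008, 0.641, 0.767, 0.003]
wrist_force: [-8.7, -1.7, 18.8]
opening: 0.2
vise [  0.2 188.4  19.1] q 3.315 r 55.4 rot [-0.3 -0.9 -0. ] F [-8.8 -0.1 18.8] op 0.2 t 21.8333
3.61 [-1. 15. -6.]
3.91 [  0.  13. -10.]
4.21 [  0.  10. -13.]
4.51 [  0.   6. -15.]
4.81 [  0.   1. -16.]
```

View pics/s25.png

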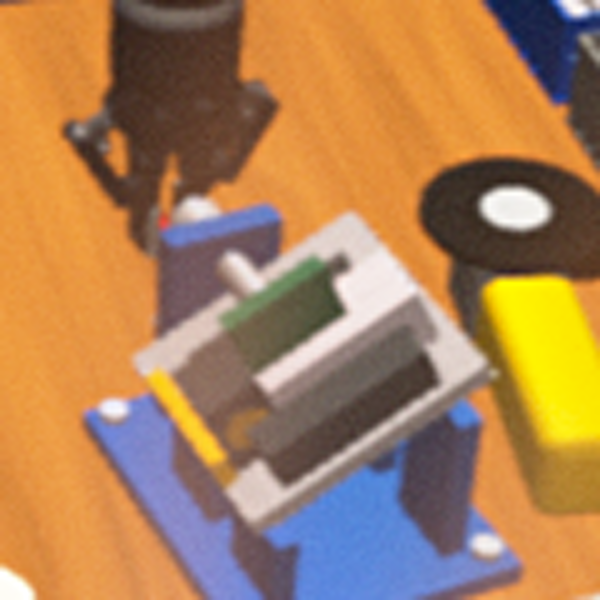

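Part still flat against the stop. Continue in small steps, watching force.

```bash
python3 -m inch '1 -1 15 -6 0 0 0;1 0 13 -10 0 0 0' 70; python3 ck.py 4 .2
```

```text
clock: 22.05
tool_pos: [0.591, 0.2263, 0.0329]
orientation: [-0.014, 0.642, 0.767, -0.001]
wrist_force: [-0.2, 1.0, -8.6]
opening: 0.201
vise [ 24.3 189.   32.9] q 3.83 r 52.9 rot [-1.1 -1.1 -0.2] F [-0.   1.  -8.6] op 0.201 t 22.05
4.03 [-2.  9. -6.]
4.23 [ 0.  6. -9.]
4.43 [  0.   4. -10.]
4.63 [  0.   2. -11.]
```

```bash
python3 -m inch '1 -1 9 -6 -1 -1 0;1 0 6 -9 0 0 0' 70; python3 ck.py 4 .2
```

```text
clock: 22.22
tool_pos: [0.601, 0.2274, 0.044]
orientation: [-0.006, 0.643, 0.766, -0.005]
wrist_force: [0.2, 2.4, -7.5]
opening: 0.198
vise [ 34.3 188.3  44. ] q 4.115 r 52.7 rot [-0.8 -0.1 -0.2] F [ 0.6  2.3 -7.5] op 0.198 t 22.2167
4.32 [-1.  7. -8.]
4.52 [  0.   3. -11.]
4.72 [  0.   1. -11.]
4.92 [  0.  -1. -11.]
```

```bash
python3 -m inch '1 -1 6 -9 -1 0 0;1 0 4 -11 0 0 0' 70; python3 ck.py 4 .2
```

```text
clock: 22.38
tool_pos: [0.6067, 0.2287, 0.0571]
orientation: [-0.004, 0.643, 0.766, -0.002]
wrist_force: [4.0, 2.9, -36.8]
opening: 0.2
vise [ 40.1 188.6  57.1] q 4.389 r 52.1 rot [-0.5 -0.2 -0.2] F [  4.4   2.1 -36.8] op 0.2 t 22.3833
4.59 [ -1.   5. -10.]
4.79 [  0.   0. -11.]
4.99 [  0.  -2. -11.]
5.19 [  0.  -4. -10.]
```

```bash
python3 -m inch '1 0 2 -8 0 0 0' 70; python3 ck.py 1 .2;python3 -m inch '1 0 1 -8 0 0 0' 70; python3 ck.py 1 .2
```

```text
clock: 22.47
tool_pos: [0.6068, 0.2288, 0.0592]
orientation: [-0.006, 0.643, 0.766, -0.004]
wrist_force: [8.1, 4.7, -43.6]
opening: 0.197
vise [ 40.2 188.6  59.2] q 4.428 r 51.6 rot [-0.8 -0.2 -0.2] F [  8.8   3.2 -43.6] op 0.197 t 22.4667
4.63 [ -2.   5. -10.]
clock: 22.55
tool_pos: [0.6066, 0.2287, 0.0597]
orientation: [-0.007, 0.643, 0.766, -0.006]
wrist_force: [10.8, 5.3, -45.3]
opening: 0.2
vise [ 40.  188.6  59.7] q 4.436 r 51.3 rot [-1.1 -0.2 -0.2] F [ 11.6   3.3 -45.3] op 0.2 t 22.55
4.64 [ -2.   5. -10.]
```

```bash
python3 -m inch '1 0 0 0 0 0 0;1 0 0 0 0 0 0;-1 0 0 0 0 0 0;-1 0 0 0 0 0 0;-1 0 0 0 0 0 0;-1 0 0 0 0 0 0;-1 0 0 0 0 0 0;-1 0 0 0 0 0 0' 40; python3 ck.py 1 .2;python3 -c "
from h import *
f=bot.grab_frame('wrist');cv2.imwrite('pics/w26.png',f['color'][...,::-1])"
```

```text
clock: 23.22
tool_pos: [0.609, 0.2267, 0.0546]
orientation: [-0.005, 0.643, 0.766, -0.007]
wrist_force: [-1.0, 0.3, 0.5]
opening: 1.001
vise [ 42.  186.2  54.6] q 4.356 r 54.8 rot [-1.   0.  -0.2] F [-0.9  0.5  0.5] op 1.001 t 23.2167
4.56 [  1.   3. -11.]
```

View pics/w26.png

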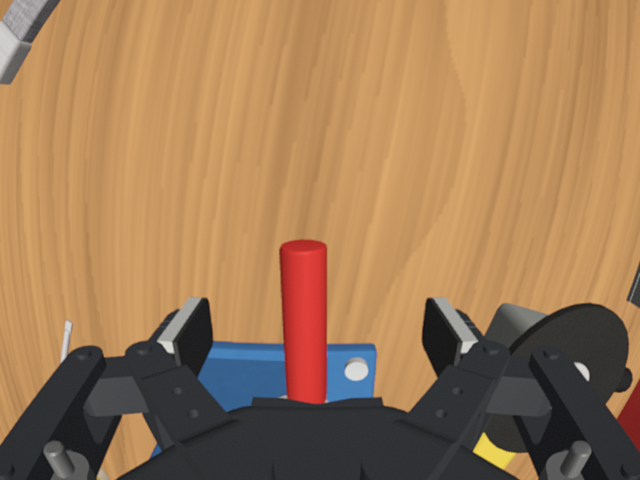

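Handle free between open fingers (handle at px 280–327, fingers at 205 and 425). Retreat straight up.

```bash
python3 -m inch '-1 0 0 -10 0 0 0;-1 0 0 -25 0 0 0;-1 0 0 -35 0 0 0;-1 0 0 -35 0 0 0;-1 0 0 -35 0 0 0;-1 0 0 -35 0 0 0;-1 0 0 -30 0 0 0;-1 0 0 0 0 0 0;-1 0 0 0 0 0 0' 40
python3 - <<'E'
from h import *
f=bot.grab_frame("wrist");cv2.imwrite("pics/w27.png",f["color"][...,::-1])
f=bot.grab_frame("side");cv2.imwrite("pics/s27.png",cv2.resize(f["color"][140:260,300:420,::-1],None,fx=5,fy=5,interpolation=2));cv2.imwrite("pics/s27f.png",f["color"][...,::-1])
print(bot.state()["dq"].round(3),bot.state()["wrist_force"].round(1))
E
```

```text
clock: 24.02
tool_pos: [0.6116, 0.2268, 0.2789]
orientation: [-0.003, 0.643, 0.766, -0.004]
wrist_force: [-0.4, 0.2, -1.1]
opening: 1.004
[-0.001  0.03   0.046  0.    -0.005  0.001] [ 0.2 -0.8 -0.8]
```

View pics/w27.png

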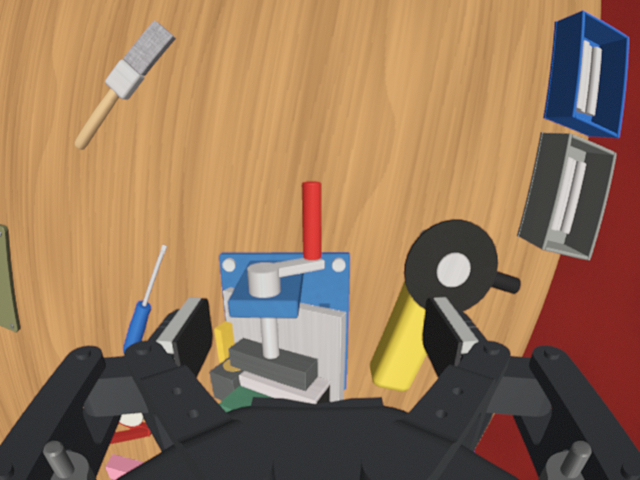

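View pics/s27.png

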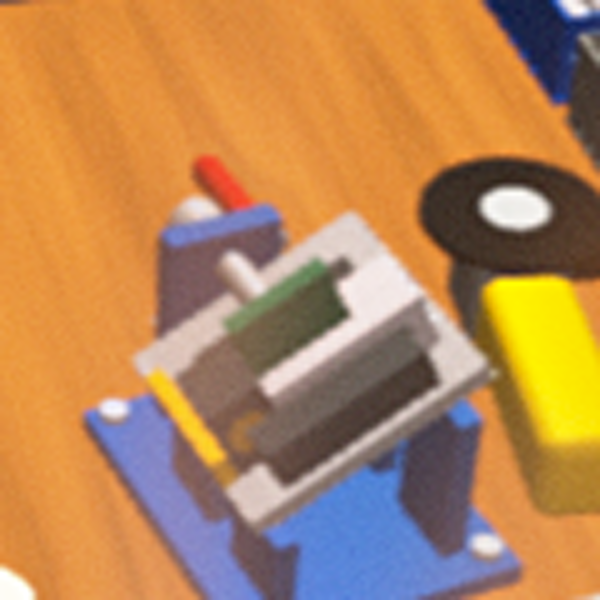

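View pics/s27f.png

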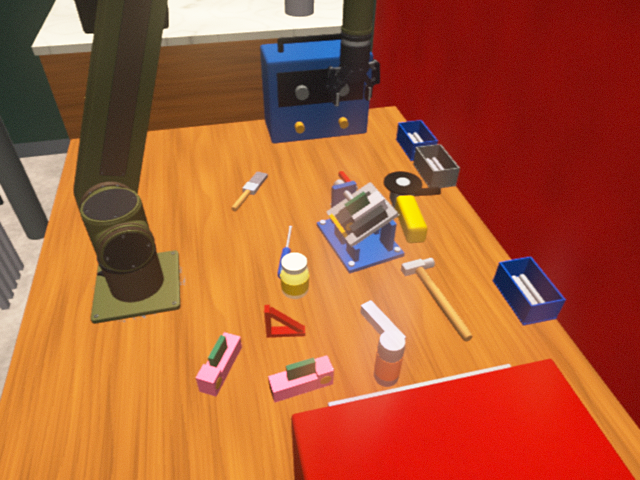

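Run:
```python
from h import *
f=bot.grab_frame("top");cv2.imwrite("pics/t28.png",cv2.resize(f["color"][140:250,210:350,::-1],None,fx=5,fy=5,interpolation=2))
```

```text
(no output)
```

View pics/t28.png

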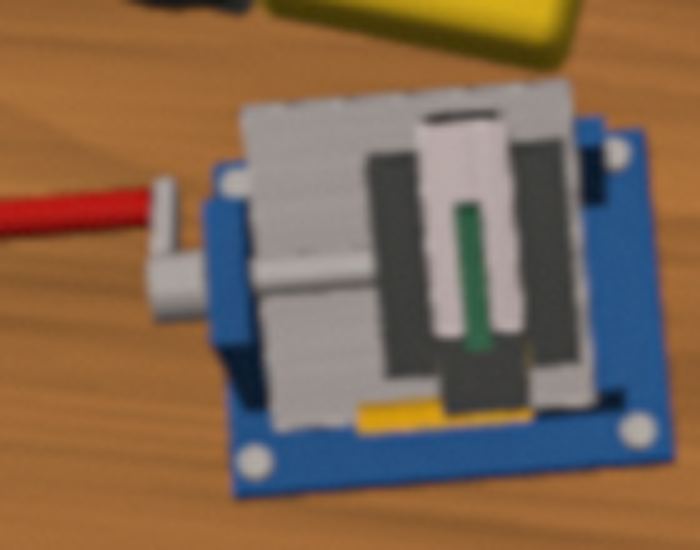

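```bash
python3 -c "
from bench import bot
print(bot.state()['clock'],bot.state()['dq'].round(3));print(bot.close_job())"
```

```text
24.1667 [-0.001  0.026  0.031 -0.     0.001  0.001]
the job is handed in; nothing more can be done
None
```

The bracket is in the vise, hub down against the yellow stop and flat on the bed. Both jaws are closed on it, and I handed the job in at 24.2 s. No verdict came back, and the jaw forces themselves were not measured.

- **Last checks:** the final top view shows both jaws touching the bracket, which looks square, with the hub at the stop. The crank stalled with about 45 N of wrist force. After release it stayed put and the gripper was clear of the handle. In the last side picture the other things on the bench look undisturbed.
- **Fingertip offset:** the measured tool position put the tips about 27 mm lower than the pictures showed. My first grasp therefore closed empty above the rib; I lowered the tool and gripped again.
- **First placing:** the hub came to rest about 8 mm short of the stop, close to the 10 mm limit. I gripped it again, slid it down to the stop and let go before cranking.

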